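# Load the cup dryer with thin porcelain

### The arm

A 6-joint arm with a two-finger parallel gripper is mounted at the origin on the work surface. World frame = base frame: x ahead of the robot, y to its left, z up, the work surface at z = 0. Lengths are in m, angles in rad, forces in N, time in s.
With the tool pointing down it reaches from about 0.3 to 0.775 m from the base axis. Payload 14.6 kg.
Tool frame: the origin (TCP) lies on the centre line of the jaws, within the pads' length; the fingertips stand 19 mm ahead of it and the grasp point (between the pads) is the TCP; z points along the fingers, y is the line along which they close (so a half turn about z gives the same grasp; the last joint's range is limited). The gripper opens to 94 mm and grips with 3 to 60 N. Pads are 16 mm wide; open, the fingers measure 119 mm over their backs; the gripper's body (75 mm by 177 mm) begins 78 mm behind the grasp point.
Start: joints at [1.182, 0.3, 1.521, -0, 1.321, -0.067], TCP at [0.174, 0.522, 0.224] pointing down, gripper open.
Joint ranges: [-3.03, 3.03], [-0.79, 2.21], [0.23, 2.52], [-1.04, 4.18], [0, 3.07], [-2.55, 2.55]. Speed limits (rad/s): [2.22, 2.22, 2.57, 3.14, 3.14, 3.14].

### API

Orientations are given as [roll, pitch, yaw] about the fixed x, y, z axes, in that order (R = Rz(yaw) Ry(pitch) Rx(roll)).
In Python, from station import get_obs, camera, workorder gives the robot as it stands.
- The arm moves only by the tool play_rows, never from a script. Its argument "motion" is a list that holds one entry, the list of rows, each a list of 7 numbers: the shift along the tool's x, y, z as a fraction of full scale, then the turn, a rotation vector about the tool's x, y, z as a fraction of full scale, then the opening, from -1 (shut) to 1 (fully open). In form: [[[x, y, z, ax, ay, az, grip], ...]]. A call has 1 to 10 rows; each row is the pose to reach, as a shift and turn from the pose commanded when the call began, along the tool's axes at that moment, turning the shorter way round; what a row does not reach only later rows make up. Full scale, the value 1, is 0.25 m for a shift and 2 pi rad for a turn. A row lasts 1/10 s, in which the tool goes at most 50 mm and 8.59 degrees, less where a joint would pass 70% of its speed; a pose out of reach is approached as far as the arm can. A call with a number of a shift or a turn outside -1 to 1 is refused whole. A call with a gripper value outside its range is refused whole. The fingers move at their own pace and stop on an object; "grip_force" is the grip in N (left out, the last holds). Time passes only in rows, so rows that repeat a pose let the fingers close. It gives the time, the measured TCP pose, the force, the opening and the grip force at its end, in the units of the state.
- get_obs(): the state, without advancing time (a new reading comes with each control period).
- camera(name): name is "scene" or "top" or "wrist"; returns a dict with "frame" (420x560x3 uint8, red, green, blue), "z_map" (420x560 float32, m along the optical axis (not along the pixel's ray), 0 where there is no reading), "camera_matrix" (3x3 intrinsics, pixels), "D" ([k1, k2, p1, p2, k3] as OpenCV has them; the pictures are not rectified), "T" (4x4, takes a point from camera to world coordinates); the wrist camera has in their place "T_tool_cam" (4x4, takes a point from camera to tool coordinates, whose origin is the TCP and whose axes are the flange's). Camera axes: x right, y up, looking along -z (the intrinsics and any distortion apply to the point x, -y, -z); pixel columns grow to the right and rows downward; lengths in m; the calibration is good to about 2 mm. A picture is of the moment at which its call begins: read the wrist's pose just before it.
- workorder.hand_in(): hands the job in; it is judged then, once.
The state is a dict: "time_s": time; "qpos": joint angles; "joint_vel": joint speeds; "tau": joint torques, N m; "ee_pos": TCP position; "eef_rot": TCP orientation; "force": force on the tool from outside, world axes, zero at the start; "moment": the same for the moment, N m; "grip_width": finger opening in m; "grip_force": force on a finger pad.
Only numpy, scipy, OpenCV 4.12 (cv2) and the standard library are available. Lean on these libraries where they do the work, as an engineer would, in place of code of your own. Each camera call takes 0.05 s, during which the arm holds its last target. There are 200 camera calls.

### The job

First pull the dryer's air knob fully out, to shut the air off. Then move every porcelain cup onto the dryer's plate, each standing mouth down wholly on the plate, and set the guard upright; the cups crack easily, so grip them as lightly as you can and set them down instead of letting them fall. Only when all that is done push the knob fully home again to start the air; leave the teapot, jar and flask where they are.

Things in the scene. Friction and masses are not known exactly. Their poses are not given: they have to be found in the camera images.
- cup1: thin white porcelain tea cup without a handle, a cylinder 60 mm wide and 56 mm tall, standing mouth down; straight side up to 42 mm, above that narrowing to a foot ring; 0.1 to 0.2 kg; origin at the centre of its underside. It cracks if the fingers' force on it (both added up) passes 70 N; a 20 to 25 N grip lifts it. 3 to 5 cups are there; an absent one reads None from the start
- cup2: another cup just like cup1 (60 mm in diameter, 56 mm tall, equally fragile, origin at the centre of its underside); may be absent
- cup3: another cup just like cup1 (60 mm in diameter, 56 mm tall, equally fragile, origin at the centre of its underside); may be absent
- cup4: another cup just like cup1 (60 mm in diameter, 56 mm tall, equally fragile, origin at the centre of its underside); may be absent
- cup5: another cup just like cup1 (60 mm in diameter, 56 mm tall, equally fragile, origin at the centre of its underside); may be absent
- dryer: cup dryer, fixed: flat slotted dark steel plate 130 (x) by 390 (y) by 6 mm; along its far side (+x) a grey bar 18 mm high carries the guard; at its +y end a grey control block 90 x 90 mm, 70 mm high, centred at x 55, y 245 mm. Origin at the middle of the plate's underside, on the worktop; x points away from the robot, y along the plate, z up; turned up to 0.12 rad
- plate_mid (a point): centre of the plate's top face, 6 mm above the worktop, axes as the dryer's; five cups fit in one row along y at 72 mm spacing
- air_knob (a joint): the air knob's slide in m: 0 = fully home (air on), 0.040 = fully out (air off). It moves along the dryer's -x, towards the robot. It has a detent at each end: about 5 N gets it off either end, past the middle it snaps over to the other end by itself
- knob_grip (a point): centre of the black knob on the control block's front face: a cylinder 30 mm in diameter, 26 mm long, axis along the dryer's x, 42 mm above the worktop, on a 10 mm rod; moves with the knob. Home it is 42 mm in front of the face (29 mm gap behind the knob). Can be pinched from above, closing along the dryer's y
- guard (a joint): tilt of the steel guard in rad: 0 = upright, positive = leaning back away from the robot, range -0.35 to 1.1; the stiff friction hinge stays where it is left and needs 3 to 5 N at the handle bar; it starts leaning back
- guard_bar (a point): middle of the guard's black handle bar: round, 12 mm thick, 90 mm long, parallel to the dryer's y, in a bow on the guard's far edge (29 mm gap under it), 135 mm from the hinge axis. Can be pinched from above, closing along the dryer's x. The guard is a steel sheet 300 mm long, 6 mm thick, reaching 100 mm from the hinge axis
- guard_hinge (a point): middle of the guard's hinge axis, which runs along the dryer's y; 88 mm beyond the plate's centre line, 22 mm above the worktop
- teapot: steel teapot, 125 mm wide, 110 mm tall; not part of the job, origin at the centre of its underside
- sugar_jar: glass jar with a wooden lid, 76 mm in diameter, 90 mm tall; not part of the job, origin at the centre of its underside
- flask: dark steel flask, 80 mm in diameter, 220 mm tall; not part of the job, origin at the centre of its underside
Not all that is in view belongs to the job. Leave any turquoise look-alike of the cup1 alone.

How it is judged:
By the outcome, as a careful person would: the job done as asked, in the order asked, and still so for the second after the job is handed in, with the robot touching nothing.
Of cup1, cup2, cup3, cup4, cup5 only 3 to 5 are there at a start; the rules pass over those that are not, and their reading is None.
At some moment in a run one of cup1, cup2, cup3, cup4, cup5 may be knocked a few centimetres aside while the robot is not near it.
It also fails if it takes over 210 s, if anything falls off the work surface, if the arm or the gripper's body presses on something with over 40 N, if the wrist force passes 120 N, or if a joint passes its speed limit or range.

## Working session

There is one attempt and no reset: what is moved stays moved. The work goes in short steps, Python scripts to look and compute and a tool call to move; the robot and the scene stay as the last step left them, time stands still between calls to the robot, and variables do not carry over. Pictures are saved under pics/ and viewed, at most 14 in all, crops included, and the job is handed in when it is done.

Besides the shell and the picture viewer there is one more tool, called after ">>>" as name(argument=value, ...) on one line, values as JSON. play_rows: Moves the arm, as the interface text tells. Its arguments: {"type":"object","properties":{"motion":{"type":"array"},"grip_force":{"type":"number"}},"required":["motion"]}

```bash
mkdir -p pics; cat > h.py <<'E'
import numpy as np, cv2, pickle
from station import get_obs, camera
def snap(name,fn):
    c=camera(name); cv2.imwrite('pics/'+fn+'.png',c['frame'][:,:,::-1]); pickle.dump(c,open(fn+'.pkl','wb')); return c
def cloud(c,T=None):
    T=c['T'] if T is None else T
    h,w=c['z_map'].shape; u,v=np.meshgrid(np.arange(w),np.arange(h))
    p=cv2.undistortPoints(np.stack([u,v],-1).reshape(-1,1,2).astype(float),c['camera_matrix'],c['D']).reshape(h,w,2)
    z=c['z_map']; P=np.stack([p[...,0]*z,-p[...,1]*z,-z],-1)
    W=P@T[:3,:3].T+T[:3,3]; W[z==0]=np.nan; return W
E
python3 - <<'E'
from h import *
o=get_obs(); print(o)
for n in('scene','top'):
    c=snap(n,n+'0'); print(n,c['T'].round(3).tolist())
E
```

```text
{'time_s': 0.0, 'qpos': array([ 1.18242059e+00,  3.00502717e-01,  1.52159182e+00,  2.58464432e-05,
        1.32069551e+00, -6.65714684e-02]), 'joint_vel': array([-2.79757960e-04, -6.32683355e-04, -4.57541820e-04,  3.15888571e-05,
        7.28117100e-05,  1.23617274e-03]), 'tau': array([ 2.68985445e-03, -5.31819463e+01, -3.52738595e+01,  7.09132128e-02,
        2.44388322e-02, -9.86369037e-05]), 'ee_pos': array([0.17384265, 0.52154629, 0.22386443]), 'eef_rot': array([-3.14039958e+00, -1.04632586e-04,  2.81978191e+00]), 'force': array([-0.33998291, -0.41000641,  0.65808072]), 'moment': array([0.02246859, 0.04723788, 0.00642093]), 'grip_force': 0.0, 'grip_width': 0.0937665529149838}
scene [[0.859, -0.276, 0.431, 1.046], [0.511, 0.499, -0.7, -0.811], [-0.022, 0.822, 0.569, 0.776], [0.0, 0.0, 0.0, 1.0]]
top [[-0.013, 0.989, -0.144, 0.347], [-1.0, -0.013, -0.003, 0.022], [-0.004, 0.144, 0.99, 1.464], [0.0, 0.0, 0.0, 1.0]]
```

View pics/top0.png

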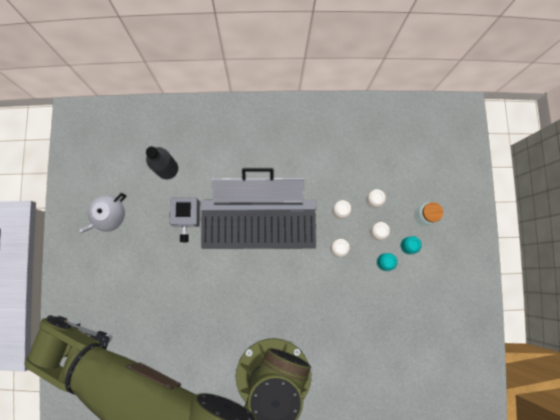

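View pics/scene0.png

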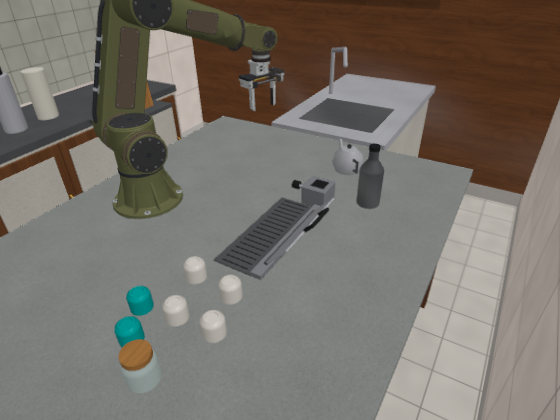

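Top view shows 4 white cups at (342,209), (376,198), (380,231) and (340,247). The look-alikes are turquoise at (412,245) and (388,262), plus the jar at (432,212). The knob is at (184,238), the plate centre about (259,228), the guard bar about (258,173). I choose the white ones and check them in a crop.

```bash
cat >> h.py <<'E'
def cups(c,W,lo=150):
    f=c['frame'].astype(int); m=((f.min(2)>lo)&(f.max(2)-f.min(2)<45)&(W[...,2]>.02)&(W[...,2]<.08)).astype(np.uint8)
    m&=(W[...,0]>.2).astype(np.uint8)
    n,l,s,ce=cv2.connectedComponentsWithStats(m)
    out=[]
    for i in range(1,n):
        if s[i,4]<30: continue
        P=W[(l==i)]; t=P[P[:,2]>np.percentile(P[:,2],90)-.004]
        out.append((ce[i].round(0),s[i,4],((t.min(0)+t.max(0))/2).round(4),np.percentile(P[:,2],95).round(3)))
    return out
E
python3 - <<'E'
from h import *
c=pickle.load(open('top0.pkl','rb')); W=cloud(c)
for x in cups(c,W): print(x)
c2=pickle.load(open('scene0.pkl','rb')); W2=cloud(c2)
for x in cups(c2,W2): print('s',x)
for (u,v) in [(184,238),(184,237),(258,170),(258,171),(184,210),(203,247),(315,247),(203,212),(315,212),(258,230),(258,193),(302,200),(214,200),(105,213),(432,212),(152,155),(450,300)]: print(u,v,W[v,u].round(4),c['frame'][v,u])
# crops
a=cv2.resize(c['frame'][180:280,310:450,::-1],None,fx=4,fy=4); b=cv2.resize(c['frame'][150:260,160:330,::-1],None,fx=3.3,fy=3.3)
b=b[:, :560]; cv2.imwrite('pics/crop0.png',np.vstack([a[:300,:],b[:300,:560]]))
E
```

```text
(array([264.,  10.]), np.int32(801), array([1.28  , 0.014 , 0.0756]), np.float64(0.077))
(array([362.,   8.]), np.int32(549), array([ 1.2805, -0.3447,  0.0763]), np.float64(0.078))
(array([454.,  12.]), np.int32(719), array([ 1.281 , -0.7079,  0.0757]), np.float64(0.078))
(array([165.,  11.]), np.int32(538), array([1.2815, 0.3729, 0.0766]), np.float64(0.078))
(array([72., 17.]), np.int32(715), array([1.2822, 0.7341, 0.0755]), np.float64(0.077))
(array([531.,  15.]), np.int32(309), array([ 1.2823, -1.0079,  0.0759]), np.float64(0.078))
(array([359.,  13.]), np.int32(216), array([ 1.2792, -0.3431,  0.0369]), np.float64(0.037))
(array([167.,  16.]), np.int32(220), array([1.2778, 0.375 , 0.0393]), np.float64(0.037))
(array([12., 20.]), np.int32(129), array([1.2813, 0.9672, 0.0768]), np.float64(0.079))
(array([539.,  20.]), np.int32(72), array([ 1.2801, -1.0632,  0.0328]), np.float64(0.035))
(array([14., 26.]), np.int32(56), array([1.2802, 0.9844, 0.032 ]), np.float64(0.034))
(array([376., 197.]), np.int32(238), array([ 0.5868, -0.3548,  0.0584]), np.float64(0.059))
(array([104., 202.]), 
[... 1044 characters left out ...]
.4587 0.2855 0.0586] [27 27 29]
258 170 [0.6624 0.0397 0.1305] [38 40 40]
258 171 [0.6891 0.0414 0.0024] [80 82 81]
184 210 [0.5471 0.2854 0.0649] [29 28 29]
203 247 [0.428  0.2296 0.011 ] [83 84 87]
315 247 [ 0.4231 -0.1474  0.0109] [108 111 112]
203 212 [0.5475 0.2308 0.0072] [81 83 87]
315 212 [ 0.5434 -0.1522 -0.0006] [126 129 127]
258 230 [0.4839 0.0437 0.0028] [56 57 59]
258 193 [0.6014 0.0415 0.0588] [144 144 152]
302 200 [ 0.5808 -0.106   0.0289] [144 144 151]
214 200 [0.5839 0.19   0.0349] [144 145 152]
105 213 [0.5371 0.5418 0.0899] [211 210 220]
432 212 [ 0.5262 -0.527   0.0868] [191 122  59]
152 155 [0.6929 0.3559 0.2191] [28 27 28]
450 300 [ 0.2342 -0.6067  0.0015] [155 159 157]
```

View pics/crop0.png

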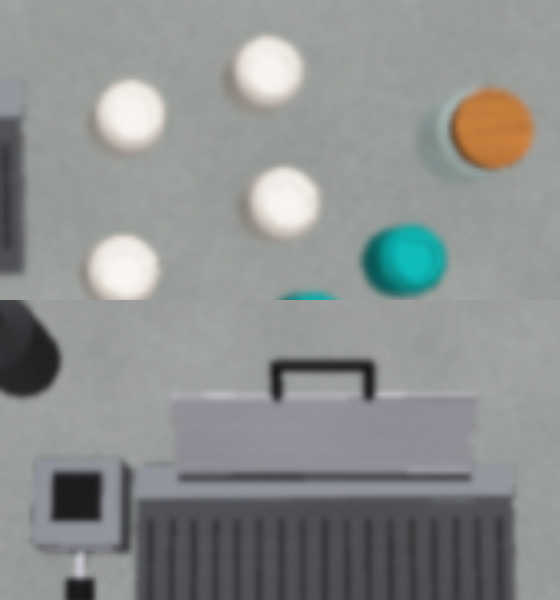

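The crop confirms four white cups, with turquoise ones and the jar apart from them. Now the dryer pose.

```bash
cat >> h.py <<'E'
def ray(c,uv,z,T=None):
    T=c['T'] if T is None else T
    p=cv2.undistortPoints(np.array(uv,float).reshape(-1,1,2),c['camera_matrix'],c['D']).reshape(-1,2)
    d=np.c_[p[:,0],-p[:,1],-np.ones(len(p))]@T[:3,:3].T; o=T[:3,3]
    return o+d*((z-o[2])/d[:,2])[:,None]
E
python3 - <<'E'
from h import *
for n in('top0','scene0'):
    c=pickle.load(open(n+'.pkl','rb')); W=cloud(c)
    f=c['frame'].astype(int).max(2)
    for nm,m,zz in (('plate',(f<112)&(W[...,2]<.014)&(W[...,0]>.38)&(W[...,0]<.56)&(abs(W[...,1]-.04)<.24),.006),
                 ('block',(W[...,2]>.055)&(W[...,2]<.085)&(W[...,0]>.48)&(W[...,0]<.62)&(abs(W[...,1]-.285)<.07),.07),
                 ('knob',(f<60)&(W[...,2]>.03)&(W[...,0]>.40)&(W[...,0]<.49)&(abs(W[...,1]-.285)<.05),.055),
                 ('bar',(f<70)&(W[...,2]>.08)&(W[...,0]>.6)&(W[...,0]<.75)&(abs(W[...,1]-.04)<.08),None)):
        m=cv2.morphologyEx(m.astype(np.uint8),cv2.MORPH_CLOSE,np.ones((5,5)))
        v,u=np.nonzero(m)
        if len(u)<8: print(n,nm,len(u)); continue
        P=ray(c,np.c_[u,v],zz) if zz else W[v,u]
        P=P[~np.isnan(P[:,0])]
        print(n,nm,len(u),(u.min(),u.max(),v.min(),v.max()),cv2.minAreaRect(P[:,:2].astype(np.float32)),np.nanmedian(W[v,u],0).round(4))
E
```

```text
top0 plate 4465 (np.int64(198), np.int64(315), np.int64(210), np.int64(248)) ((0.4873080253601074, 0.04868672788143158), (0.39845752716064453, 0.12967880070209503), 89.22955322265625) [0.4875 0.0442 0.0067]
top0 block 794 (np.int64(170), np.int64(197), np.int64(197), np.int64(225)) ((0.5430489182472229, 0.28632184863090515), (0.09358561038970947, 0.08957624435424805), 0.5108080506324768) [0.5428 0.2853 0.0707]
top0 knob 53 (np.int64(180), np.int64(187), np.int64(235), np.int64(241)) ((0.4557112753391266, 0.28779420256614685), (0.023439928889274597, 0.019723325967788696), 89.42387390136719) [0.4558 0.2858 0.0554]
top0 bar 102 (np.int64(242), np.int64(272), np.int64(169), np.int64(179)) ((0.6536900401115417, 0.04313211143016815), (0.09638720750808716, 0.029118172824382782), 88.43524169921875) [0.6628 0.0429 0.1246]
scene0 plate 3066 (np.int64(214), np.int64(317), np.int64(197), np.int64(277)) ((0.4864891767501831, 0.047175332903862), (0.14640197157859802, 0.411709725856781), 0.9505862593650818) [0.4823 0.0098 0.005 ]
scene0 block 445 (np.int64(301), np.int64(334), np.int64(176), np.int64(195)) ((0.5468794107437134, 0.27337443828582764), (0.09443743526935577, 0.1087874174118042), 0.8963895440101624) [0.5443 0.2732 0.0685]
scene0 knob 57 (np.int64(292), np.int64(300), np.int64(180), np.int64(188)) ((0.4629416763782501, 0.26967889070510864), (0.027089770883321762, 0.05418809875845909), 20.835643768310547) [0.4589 0.2781 0.0481]
scene0 bar 131 (np.int64(304), np.int64(328), np.int64(208), np.int64(231)) ((0.6546660661697388, 0.037092842161655426), (0.03030172362923622, 0.09675512462854385), 0.5984724760055542) [0.6628 0.0264 0.1232]
```

```bash
cat >> h.py <<'E'
from scipy.spatial.transform import Rotation as Ro
def plan(*wps,start=None):
    """wps (x,y,z,yaw) tool down; each printed relative to the pose before it"""
    o=get_obs(); p=o['ee_pos']; R=Ro.from_euler('xyz',o['eef_rot'])
    print('t',round(o['time_s'],2),'at',p.round(4),o['eef_rot'].round(3),'w',round(o['grip_width'],4),'F',o['force'].round(1))
    for w in wps:
        R2=Ro.from_euler('xyz',[np.pi,0,w[3]]); p2=np.array(w[:3])
        s=R.inv().apply(p2-p)/.25; r=(R.inv()*R2).as_rotvec()/(2*np.pi)
        print(w,s.round(4),r.round(4),'rows>=',int(np.ceil(max(np.linalg.norm(s)*5,np.linalg.norm(r)*360/8.59)))); p,R=p2,R2
E
python3 -c "
from h import *
pi=np.pi
plan((.32,.40,.22,pi),(.456,.286,.18,pi),(.456,.286,.042,pi))"
```

```text
t 0.1 at [0.1739 0.5216 0.2239] [-3.141 -0.     2.82 ] w 0.0944 F [0.1 0.8 0.5]
(0.32, 0.4, 0.22, 3.141592653589793) [-0.7082 -0.2764  0.016 ] [-0.0002 -0.     -0.0512] rows>= 4
(0.456, 0.286, 0.18, 3.141592653589793) [-0.544 -0.456  0.16 ] [0. 0. 0.] rows>= 4
(0.456, 0.286, 0.042, 3.141592653589793) [ 0.    -0.     0.552] [0. 0. 0.] rows>= 3
```

>>> play_rows(motion=[[[-0.14, -0.055, 0.003, 0, 0, -0.01, 1], [-0.28, -0.11, 0.006, 0, 0, -0.02, 1], [-0.42, -0.165, 0.01, 0, 0, -0.03, 1], [-0.56, -0.22, 0.013, 0, 0, -0.04, 1], [-0.708, -0.276, 0.016, 0, 0, -0.0512, 1], [-0.708, -0.276, 0.016, 0, 0, -0.0512, 1]]], grip_force=20)

```text
time_s: 0.7
ee_pos: [0.3225, 0.3979, 0.2201]
eef_rot: [-3.141, -0.0, 3.14]
force: [-0.4, -0.7, 0.6]
grip_width: 0.0943
grip_force: 0.0
```

>>> play_rows(motion=[[[-0.1, -0.09, 0.03, 0, 0, 0, 1], [-0.2, -0.18, 0.06, 0, 0, 0, 1], [-0.3, -0.27, 0.09, 0, 0, 0, 1], [-0.42, -0.36, 0.12, 0, 0, 0, 1], [-0.544, -0.456, 0.16, 0, 0, 0, 1], [-0.544, -0.456, 0.16, 0, 0, 0, 1], [-0.544, -0.456, 0.16, 0, 0, 0, 1], [-0.544, -0.456, 0.16, 0, 0, 0, 1]]])

```text
time_s: 1.5
ee_pos: [0.4553, 0.2872, 0.1806]
eef_rot: [3.141, -0.0, -3.141]
force: [0.7, -0.2, 0.3]
grip_width: 0.0941
grip_force: 0.0
```

```bash
python3 - <<'E'
from h import *
o=get_obs(); c=snap('wrist','w1'); print(c['T_tool_cam'].round(3).tolist())
plan((.456,.286,.042,np.pi))
T=np.eye(4);T[:3,:3]=Ro.from_euler('xyz',o['eef_rot']).as_matrix();T[:3,3]=o['ee_pos'];T=T@c['T_tool_cam']
W=cloud(c,T); f=c['frame'].astype(int).max(2)
m=(f<70)&(W[...,2]>.03)&(W[...,2]<.064)&(abs(W[...,0]-.456)<.04)&(abs(W[...,1]-.286)<.04)
v,u=np.nonzero(m); P=W[m]; print(len(u),u.mean(),v.mean(),P.min(0),P.max(0))
m=(W[...,2]>.062)&(W[...,2]<.08)&(W[...,0]>.45); P=W[m]; print(m.sum(),cv2.minAreaRect(P[:,:2].astype(np.float32)) if m.sum() else '')
E
```

```text
[[0.0, 0.96, 0.279, 0.081], [1.0, 0.0, -0.001, 0.001], [-0.001, 0.279, -0.96, -0.159], [0.0, 0.0, 0.0, 1.0]]
t 1.55 at [0.4553 0.2873 0.1807] [ 3.141  0.    -3.141] w 0.0936 F [-0.2  0.2 -0.1]
(0.456, 0.286, 0.042, 3.141592653589793) [-0.0028 -0.0052  0.555 ] [0.     0.     0.0002] rows>= 3
654 281.9449541284404 207.3822629969419 [0.44356215 0.27692294 0.03221314] [0.49597331 0.30217802 0.05767737]
9533 ((0.5887802839279175, 0.3612464666366577), (0.18891465663909912, 0.41547146439552307), 1.7689672708511353)
```

View pics/w1.png

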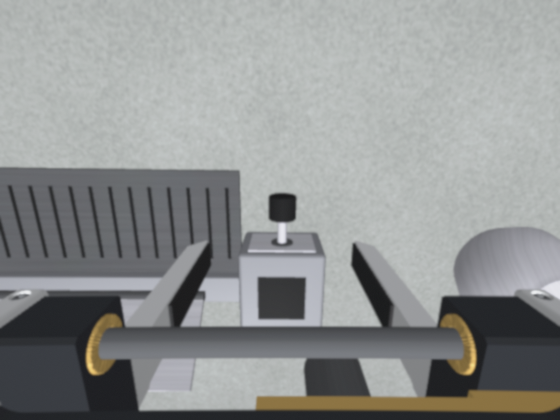

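Wrist view: the black knob is at (282,207), centred between the fingers, with the plate's front edge from (0,168) to (240,171).

```bash
python3 - <<'E'
from h import *
c=pickle.load(open('w1.pkl','rb'))
o=get_obs()
T=np.eye(4);T[:3,:3]=Ro.from_euler('xyz',o['eef_rot']).as_matrix();T[:3,3]=o['ee_pos'];T=T@c['T_tool_cam']
f=c['frame'].astype(float).max(2)
# front edge rows per column
us=np.arange(5,225,5); vs=[150+np.argmin(np.diff(cv2.GaussianBlur(f,(5,5),0)[150:185,u])) for u in us]
P=ray(c,np.c_[us,vs],.006,T); k=np.polyfit(P[:,1],P[:,0],1); print('front edge slope',k,'yaw',-np.arctan(k[0]),'x at y=.041',np.polyval(k,.041),P[-1])
# plate +y end
vs=np.arange(185,265,5); us=[225+np.argmax(np.diff(f[v,225:250])) for v in vs]
P=ray(c,np.c_[us,vs],.006,T); print('end',us,P[:,:2].mean(0),'slope',np.polyfit(P[:,0],P[:,1],1)[0])
g=cv2.inRange(c['frame'][180:235,255:310],(0,0,0),(75,75,75)); v,u=np.nonzero(g)
print('knob',u.min()+255,u.max()+255,v.min()+180,v.max()+180)
print(ray(c,[(u.mean()+255,207),(282,v.min()+180),(282,v.max()+180)],.05,T))
E
```

```text
front edge slope [0.00945815 0.41937691] yaw -0.009457871980736228 x at y=.041 0.4197646976442888 [0.42140105 0.21900625 0.006     ]
end [np.int64(239), np.int64(239), np.int64(239), np.int64(240), np.int64(240), np.int64(240), np.int64(240), np.int64(240), np.int64(240), np.int64(241), np.int64(241), np.int64(229), np.int64(230), np.int64(247), np.int64(230), np.int64(238)] [0.48638874 0.23727397] slope -0.09683695670316066
knob 270 295 194 220
[[0.45417541 0.28964287 0.05      ]
 [0.4404695  0.28956528 0.05      ]
 [0.46824077 0.2896332  0.05      ]]
```

>>> play_rows(motion=[[[0, 0.003, 0.15, 0, 0, 0.0015, 1], [0, 0.003, 0.3, 0, 0, 0.0015, 1], [0, 0.003, 0.4, 0, 0, 0.0015, 0.2], [0, 0.003, 0.48, 0, 0, 0.0015, 0.2], [0, 0.003, 0.53, 0, 0, 0.0015, 0.2], [0, 0.003, 0.553, 0, 0, 0.0015, 0.1], [0, 0.003, 0.553, 0, 0, 0.0015, -1], [0, 0.003, 0.553, 0, 0, 0.0015, -1], [0, 0.003, 0.553, 0, 0, 0.0015, -1], [0, 0.003, 0.553, 0, 0, 0.0015, -1]]], grip_force=25)

```text
time_s: 2.55
ee_pos: [0.4563, 0.2872, 0.0429]
eef_rot: [3.141, 0.001, 3.132]
force: [-0.0, 0.3, 0.8]
grip_width: 0.0335
grip_force: 0.0
```

>>> play_rows(motion=[[[0, 0, 0, 0, 0, 0, -1], [0, 0, 0, 0, 0, 0, -1], [0, 0, 0, 0, 0, 0, -1], [0.03, 0, 0, 0, 0, 0, -1], [0.06, 0, 0, 0, 0, 0, -1], [0.09, 0, 0, 0, 0, 0, -1], [0.12, 0, 0, 0, 0, 0, -1], [0.15, 0, 0, 0, 0, 0, -1], [0.168, 0, 0, 0, 0, 0, -1], [0.168, 0, 0, 0, 0, 0, -1]]])

```text
time_s: 3.55
ee_pos: [0.4157, 0.2888, 0.0431]
eef_rot: [3.138, 0.006, 3.132]
force: [11.4, 9.2, -8.3]
grip_width: 0.0299
grip_force: 25.0
```

>>> play_rows(motion=[[[0, 0, 0, 0, 0, 0, 0], [0, 0, 0, 0, 0, 0, 0.2], [0, 0, 0, 0, 0, 0, 0.2], [0, 0, 0, 0, 0, 0, 0.2], [0, 0, -0.12, 0, 0, 0, 0.4], [0, 0, -0.26, 0, 0, 0, 1], [0, 0, -0.42, 0, 0, 0, 1], [0, 0, -0.55, 0, 0, 0, 1], [0, 0, -0.64, 0, 0, 0, 1], [0, 0, -0.64, 0, 0, 0, 1]]])

```text
time_s: 4.55
ee_pos: [0.4149, 0.2879, 0.2052]
eef_rot: [3.139, 0.004, 3.132]
force: [-1.1, 0.5, -0.6]
grip_width: 0.0939
grip_force: 0.0
```

```bash
python3 - <<'E'
from h import *
h=np.pi/2
plan((.40,.12,.2,h*1.4),(.42,-.05,.2,h),(.44,-.17,.2,h))
c=snap('top','t1'); W=cloud(c); f=c['frame'].astype(int)
for x in cups(c,W):
    if x[2][0]<.7: print(x)
m=(f.max(2)<60)&(W[...,2]>.03)&(W[...,0]>.36)&(W[...,0]<.49)&(abs(W[...,1]-.285)<.03); print('knob',m.sum(),np.nanmedian(W[m],0))
t=((f[...,1]-f[...,0]>60)&(W[...,2]>.02)).astype(np.uint8); n,l,s,ce=cv2.connectedComponentsWithStats(t)
for i in range(1,n):
    if s[i,4]>40: print('turq',ce[i],ray(c,ce[i],.05).round(3))
E
```

```text
t 4.55 at [0.4149 0.2879 0.2052] [3.139 0.004 3.132] w 0.0939 F [-1.1  0.5 -0.6]
(0.4, 0.12, 0.2, 2.199114857512855) [ 0.0533 -0.6724  0.0188] [0.0007 0.0005 0.1485] rows>= 7
(0.42, -0.05, 0.2, 1.5707963267948966) [-0.5972 -0.335  -0.    ] [ 0.  -0.   0.1] rows>= 5
(0.44, -0.17, 0.2, 1.5707963267948966) [-0.48  0.08  0.  ] [0. 0. 0.] rows>= 3
(array([246., 190.]), np.int32(159), array([0.6201, 0.0869, 0.0757]), np.float64(0.077))
(array([376., 198.]), np.int32(245), array([ 0.5833, -0.3531,  0.0592]), np.float64(0.059))
(array([105., 203.]), np.int32(185), array([0.5546, 0.5544, 0.0773]), np.float64(0.079))
(array([186., 216.]), np.int32(150), array([0.5437, 0.287 , 0.0754]), np.float64(0.076))
(array([293., 200.]), np.int32(48), array([ 0.5805, -0.072 ,  0.0371]), np.float64(0.038))
(array([342., 209.]), np.int32(255), array([ 0.547 , -0.2389,  0.0587]), np.float64(0.06))
(array([422., 209.]), np.int32(55), array([ 0.5341, -0.5086,  0.0685]), np.float64(0.07))
(array([380., 230.]), np.int32(251), array([ 0.4714, -0.3606,  0.0589]), np.float64(0.059))
(array([340., 247.]), np.int32(263), array([ 0.4163, -0.2243,  0.0592]), np.float64(0.06))
knob 41 [0.38812443 0.26537147 0.39820497]
turq [411.59851301 244.56877323] [[ 0.423 -0.465  0.05 ]]
turq [387.03284672 261.34306569] [[ 0.37  -0.379  0.05 ]]
```

>>> play_rows(motion=[[[0.01, -0.08, 0.004, 0, 0, 0.018, 1], [0.015, -0.17, 0.006, 0, 0, 0.038, 1], [0.02, -0.26, 0.008, 0, 0, 0.058, 1], [0.03, -0.35, 0.01, 0, 0, 0.08, 1], [0.035, -0.44, 0.012, 0, 0, 0.1, 1], [0.04, -0.53, 0.014, 0, 0, 0.12, 1], [0.045, -0.6, 0.016, 0, 0, 0.135, 1], [0.053, -0.672, 0.019, 0, 0, 0.1485, 1], [0.053, -0.672, 0.019, 0, 0, 0.1485, 1]]])

```text
time_s: 5.5
ee_pos: [0.3985, 0.1183, 0.1961]
eef_rot: [-3.139, -0.001, 2.196]
force: [-0.0, 0.3, 0.4]
grip_width: 0.094
grip_force: 0.0
```

>>> play_rows(motion=[[[-0.1, -0.055, 0, 0, 0, 0.017, 1], [-0.2, -0.11, 0, 0, 0, 0.034, 1], [-0.3, -0.17, 0, 0, 0, 0.05, 1], [-0.4, -0.23, 0, 0, 0, 0.068, 1], [-0.5, -0.29, 0, 0, 0, 0.085, 1], [-0.597, -0.335, 0, 0, 0, 0.1, 1], [-0.597, -0.335, 0, 0, 0, 0.1, 1]]])

```text
time_s: 6.2
ee_pos: [0.4194, -0.0518, 0.1965]
eef_rot: [-3.14, -0.0, 1.568]
force: [-0.3, -0.1, 0.4]
grip_width: 0.0939
grip_force: 0.0
```

>>> play_rows(motion=[[[-0.12, 0.02, 0, 0, 0, 0, 1], [-0.24, 0.04, 0, 0, 0, 0, 1], [-0.36, 0.06, 0, 0, 0, 0, 1], [-0.44, 0.075, 0, 0, 0, 0, 1], [-0.48, 0.08, 0, 0, 0, 0, 1], [-0.48, 0.08, 0, 0, 0, 0, 1], [-0.48, 0.08, 0, 0, 0, 0, 1], [-0.48, 0.08, 0, 0, 0, 0, 1]]])

```text
time_s: 7.0
ee_pos: [0.4392, -0.1693, 0.1974]
eef_rot: [-3.142, -0.0, 1.572]
force: [-1.3, 0.3, 0.4]
grip_width: 0.094
grip_force: 0.0
```

```bash
cat >> h.py <<'E'
def wrist(fn):
    o=get_obs(); c=snap('wrist',fn)
    T=np.eye(4);T[:3,:3]=Ro.from_euler('xyz',o['eef_rot']).as_matrix();T[:3,3]=o['ee_pos'];return c,T@c['T_tool_cam']
E
python3 - <<'E'
from h import *
h=np.pi/2
c,T=wrist('w2'); W=cloud(c,T)
for x in cups(c,W,120): print(x)
c=snap('top','t2'); W=cloud(c); f=c['frame'].astype(int)
for x in cups(c,W):
    if x[2][0]<.7: print(x)
m=(f.max(2)<60)&(W[...,2]>.03)&(W[...,0]>.36)&(W[...,0]<.49)&(abs(W[...,1]-.285)<.03); print('knob',m.sum(),np.nanmedian(W[m],0))
plan((.418,-.228,.12,h),(.418,-.228,.030,h))
E
```

```text
(array([455.,  71.]), np.int32(12199), array([ 0.6202, -0.0475,  0.0757]), np.float64(0.078))
(array([262., 248.]), np.int32(2174), array([ 0.4179, -0.2265,  0.0539]), np.float64(0.055))
(array([371., 248.]), np.int32(997), array([ 0.5459, -0.2351,  0.0534]), np.float64(0.055))
(array([374., 322.]), np.int32(75), array([ 0.564 , -0.3337,  0.0334]), np.float64(0.035))
(array([305., 323.]), np.int32(179), array([ 0.4725, -0.3365,  0.0306]), np.float64(0.033))
(array([305., 363.]), np.int32(366), array([ 0.4709, -0.3743,  0.0534]), np.float64(0.055))
(array([389., 362.]), np.int32(149), array([ 0.5785, -0.3726,  0.0536]), np.float64(0.055))
(array([248., 190.]), np.int32(277), array([0.6207, 0.0836, 0.0762]), np.float64(0.078))
(array([376., 198.]), np.int32(247), array([ 0.5837, -0.3562,  0.0581]), np.float64(0.059))
(array([106., 203.]), np.int32(188), array([0.5611, 0.5543, 0.0773]), np.float64(0.079))
(array([184., 214.]), np.int32(196), array([0.5475, 0.2888, 0.0745]), np.float64(0.075))
(array([293., 200.]), np.int32(56), array([ 0.5812, -0.0735,  0.0383]), np.float64(0.04))
(array([349., 209.]), np.int32(32), array([ 0.546 , -0.2566,  0.0573]), np.float64(0.059))
(array([423., 212.]), np.int32(73), array([ 0.5288, -0.509 ,  0.0684]), np.float64(0.07))
(array([381., 231.]), np.int32(228), array([ 0.4729, -0.3646,  0.0581]), np.float64(0.058))
(array([184., 236.]), np.int32(57), array([0.4629, 0.2873, 0.0501]), np.float64(0.052))
knob 54 [0.41631986 0.28536773 0.05612781]
t 7.1 at [ 0.4392 -0.1696  0.1976] [3.141 0.    1.572] w 0.094 F [ 0.3  0.  -0. ]
(0.418, -0.228, 0.12, 1.5707963267948966) [-0.2334 -0.0851  0.3102] [0.     0.     0.0002] rows>= 2
(0.418, -0.228, 0.03, 1.5707963267948966) [ 0.   -0.    0.36] [0. 0. 0.] rows>= 2
```

View pics/w2.png

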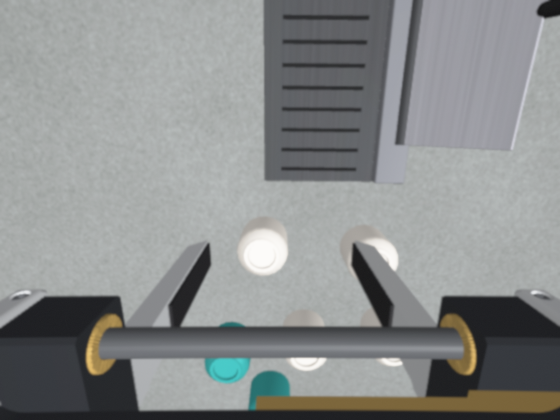

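Wrist view: cup A is at (262,255), B at (370,255), and the plate end at (330,180). The knob's measured x fell by 40 mm, so it's out. Picking A.

>>> play_rows(motion=[[[-0.12, -0.045, 0.05, 0, 0, 0, 1], [-0.233, -0.085, 0.15, 0, 0, 0, 1], [-0.233, -0.085, 0.3, 0, 0, 0, 1], [-0.233, -0.085, 0.45, 0, 0, 0, 1], [-0.233, -0.085, 0.57, 0, 0, 0, 1], [-0.233, -0.085, 0.64, 0, 0, 0, 1], [-0.233, -0.085, 0.67, 0, 0, 0, 1], [-0.233, -0.085, 0.67, 0, 0, 0, 0.5], [-0.233, -0.085, 0.67, 0, 0, 0, 0.4], [-0.233, -0.085, 0.67, 0, 0, 0, 0.3]]], grip_force=22)

```text
time_s: 8.1
ee_pos: [0.4184, -0.2289, 0.031]
eef_rot: [3.14, 0.001, 1.571]
force: [-0.4, -0.2, 0.7]
grip_width: 0.0731
grip_force: 0.0
```

>>> play_rows(motion=[[[0, 0, 0, 0, 0, 0, 0.2], [0, 0, 0, 0, 0, 0, 0.1], [0, 0, 0, 0, 0, 0, 0], [0, 0, 0, 0, 0, 0, 0], [0, 0, 0, 0, 0, 0, 0]]])

```text
time_s: 8.6
ee_pos: [0.4181, -0.2288, 0.0305]
eef_rot: [3.141, 0.0, 1.571]
force: [-1.3, -0.2, 7.1]
grip_width: 0.0597
grip_force: 22.0
```

```bash
python3 - <<'E'
from h import *
h=np.pi/2
plan((.418,-.228,.11,h),(.46,-.03,.11,h),(.475,.17,.11,h),(.475,.17,.040,h))
E
```

```text
t 8.6 at [ 0.4181 -0.2288  0.0305] [3.141 0.    1.571] w 0.0597 F [-1.3 -0.2  7.1]
(0.418, -0.228, 0.11, 1.5707963267948966) [ 3.100e-03 -3.000e-04 -3.179e-01] [ 0.0001  0.0001 -0.    ] rows>= 2
(0.46, -0.03, 0.11, 1.5707963267948966) [0.792 0.168 0.   ] [0. 0. 0.] rows>= 5
(0.475, 0.17, 0.11, 1.5707963267948966) [0.8  0.06 0.  ] [0. 0. 0.] rows>= 5
(0.475, 0.17, 0.04, 1.5707963267948966) [ 0.   -0.    0.28] [0. 0. 0.] rows>= 2
```

>>> play_rows(motion=[[[0, 0, -0.04, 0, 0, 0, 0], [0, 0, -0.12, 0, 0, 0, 0], [0, 0, -0.22, 0, 0, 0, 0], [0, 0, -0.3, 0, 0, 0, 0], [0, 0, -0.318, 0, 0, 0, 0]]])

```text
time_s: 9.1
ee_pos: [0.4186, -0.2291, 0.1118]
eef_rot: [3.139, 0.002, 1.571]
force: [0.2, -0.3, -1.5]
grip_width: 0.0595
grip_force: 22.0
```

>>> play_rows(motion=[[[0.04, 0.01, 0, 0, 0, 0, 0], [0.12, 0.03, 0, 0, 0, 0, 0], [0.22, 0.05, 0, 0, 0, 0, 0], [0.33, 0.07, 0, 0, 0, 0, 0], [0.44, 0.09, 0, 0, 0, 0, 0], [0.55, 0.115, 0, 0, 0, 0, 0], [0.65, 0.14, 0, 0, 0, 0, 0], [0.73, 0.155, 0, 0, 0, 0, 0], [0.78, 0.165, 0, 0, 0, 0, 0], [0.792, 0.168, 0, 0, 0, 0, 0]]])

```text
time_s: 10.1
ee_pos: [0.4596, -0.0294, 0.1087]
eef_rot: [-3.14, -0.0, 1.572]
force: [0.1, -0.8, -1.0]
grip_width: 0.0596
grip_force: 22.0
```

>>> play_rows(motion=[[[0.04, 0.003, 0, 0, 0, 0, 0], [0.12, 0.01, 0, 0, 0, 0, 0], [0.22, 0.015, 0, 0, 0, 0, 0], [0.33, 0.025, 0, 0, 0, 0, 0], [0.44, 0.035, 0, 0, 0, 0, 0], [0.55, 0.045, 0, 0, 0, 0, 0], [0.65, 0.05, 0, 0, 0, 0, 0], [0.74, 0.055, 0, 0, 0, 0, 0], [0.79, 0.06, 0, 0, 0, 0, 0], [0.8, 0.06, 0, 0, 0, 0, 0]]])

```text
time_s: 11.1
ee_pos: [0.4749, 0.17, 0.1092]
eef_rot: [-3.141, 0.0, 1.571]
force: [-0.7, 0.3, -2.3]
grip_width: 0.0601
grip_force: 22.0
```

```bash
python3 - <<'E'
from h import *
h=np.pi/2
plan((.475,.17,.0365,h))
E
```

```text
t 11.1 at [0.4749 0.17   0.1092] [-3.141  0.     1.571] w 0.0601 F [-0.7  0.3 -2.3]
(0.475, 0.17, 0.0365, 1.5707963267948966) [2.00e-04 5.00e-04 2.91e-01] [-0.      0.      0.0001] rows>= 2
```

>>> play_rows(motion=[[[0, 0, 0.06, 0, 0, 0, 0], [0, 0, 0.14, 0, 0, 0, 0], [0, 0, 0.21, 0, 0, 0, 0], [0, 0, 0.26, 0, 0, 0, 0], [0, 0, 0.275, 0, 0, 0, 0], [0, 0, 0.281, 0, 0, 0, 0], [0, 0, 0.284, 0, 0, 0, 0], [0, 0, 0.287, 0, 0, 0, 0], [0, 0, 0.29, 0, 0, 0, 0], [0, 0, 0.29, 0, 0, 0, 0]]])

```text
time_s: 12.1
ee_pos: [0.475, 0.1694, 0.0372]
eef_rot: [3.141, -0.0, 1.571]
force: [-0.2, -0.1, -1.7]
grip_width: 0.0595
grip_force: 22.0
```

>>> play_rows(motion=[[[0, 0, 0.002, 0, 0, 0, 0], [0, 0, 0.004, 0, 0, 0, 0], [0, 0, 0.004, 0, 0, 0, 0]]])

```text
time_s: 12.4
ee_pos: [0.475, 0.1694, 0.0365]
eef_rot: [3.141, -0.0, 1.571]
force: [-3.7, -1.4, 7.7]
grip_width: 0.0595
grip_force: 22.0
```

>>> play_rows(motion=[[[0, 0, 0, 0, 0, 0, 0.3], [0, 0, 0, 0, 0, 0, 0.4], [0, 0, 0, 0, 0, 0, 0.6], [0, 0, 0, 0, 0, 0, 0.8], [0, 0, -0.04, 0, 0, 0, 0.9], [0, 0, -0.14, 0, 0, 0, 0.9], [0, 0, -0.27, 0, 0, 0, 0.9], [0, 0, -0.38, 0, 0, 0, 0.9], [0, 0, -0.42, 0, 0, 0, 0.9]]])

```text
time_s: 13.3
ee_pos: [0.4758, 0.1696, 0.1442]
eef_rot: [3.137, -0.001, 1.571]
force: [-0.2, 0.8, -1.0]
grip_width: 0.0893
grip_force: 0.0
```

```bash
python3 - <<'E'
from h import *
h=np.pi/2
plan((.49,-.03,.14,h),(.5465,-.238,.14,h),(.5465,-.238,.030,h))
c,T=wrist('w3'); W=cloud(c,T)
for x in cups(c,W,120): print(x)
E
```

```text
t 13.3 at [0.4758 0.1696 0.1442] [ 3.137e+00 -1.000e-03  1.571e+00] w 0.0893 F [-0.2  0.8 -1. ]
(0.49, -0.03, 0.14, 1.5707963267948966) [-0.7986  0.0566  0.016 ] [ 0.0007 -0.0002 -0.    ] rows>= 5
(0.5465, -0.238, 0.14, 1.5707963267948966) [-0.832  0.226  0.   ] [0. 0. 0.] rows>= 5
(0.5465, -0.238, 0.03, 1.5707963267948966) [ 0.   -0.    0.44] [0. 0. 0.] rows>= 3
(array([355.,  69.]), np.int32(12570), array([0.5432, 0.2885, 0.0687]), np.float64(0.07))
(array([279., 215.]), np.int32(3438), array([0.4748, 0.1709, 0.06  ]), np.float64(0.061))
(array([422., 244.]), np.int32(8020), array([0.624 , 0.1502, 0.0759]), np.float64(0.078))
(array([372., 322.]), np.int32(41), array([0.5775, 0.0449, 0.0285]), np.float64(0.031))
(array([383., 379.]), np.int32(1424), array([ 0.6038, -0.0088,  0.058 ]), np.float64(0.059))
```

>>> play_rows(motion=[[[-0.08, 0.006, 0.016, 0, 0, 0, 1], [-0.22, 0.015, 0.016, 0, 0, 0, 1], [-0.38, 0.025, 0.016, 0, 0, 0, 1], [-0.54, 0.04, 0.016, 0, 0, 0, 1], [-0.69, 0.05, 0.016, 0, 0, 0, 1], [-0.798, 0.057, 0.016, 0, 0, 0, 1], [-0.798, 0.057, 0.016, 0, 0, 0, 1], [-0.798, 0.057, 0.016, 0, 0, 0, 1]]])

```text
time_s: 14.15
ee_pos: [0.4887, -0.0301, 0.1361]
eef_rot: [-3.14, -0.0, 1.57]
force: [0.1, -0.5, -0.2]
grip_width: 0.0939
grip_force: 0.0
```

```bash
cat >> h.py <<'E'
def look(fn):
    for n in ('scene','top'):
        c=snap(n,n+fn); W=cloud(c)
        for x in cups(c,W):
            if x[2][0]<.7 and -.48<x[2][1]<.25 and x[3]<.068 and x[3]>.045: print(n,x)
E
python3 - <<'E'
from h import *
h=np.pi/2
look('4')
plan((.5465,-.238,.14,h),(.5465,-.238,.030,h))
E
```

```text
scene (array([286., 202.]), np.int32(210), array([0.476 , 0.1634, 0.0596]), np.float64(0.062))
scene (array([231., 286.]), np.int32(377), array([ 0.5459, -0.2422,  0.0542]), np.float64(0.056))
scene (array([175., 307.]), np.int32(468), array([ 0.4704, -0.3673,  0.0557]), np.float64(0.057))
scene (array([213., 323.]), np.int32(488), array([ 0.5814, -0.361 ,  0.0547]), np.float64(0.056))
top (array([376., 197.]), np.int32(244), array([ 0.5847, -0.3563,  0.0593]), np.float64(0.059))
top (array([342., 208.]), np.int32(252), array([ 0.5466, -0.2369,  0.0596]), np.float64(0.06))
top (array([219., 231.]), np.int32(250), array([0.4751, 0.1686, 0.0653]), np.float64(0.065))
top (array([380., 230.]), np.int32(246), array([ 0.4713, -0.3635,  0.0582]), np.float64(0.059))
t 14.25 at [ 0.4889 -0.0292  0.1365] [-3.141 -0.     1.571] w 0.0941 F [ 0.2 -0.9 -0.1]
(0.5465, -0.238, 0.14, 1.5707963267948966) [-0.8352  0.2298 -0.0145] [-0.0001 -0.      0.0001] rows>= 5
(0.5465, -0.238, 0.03, 1.5707963267948966) [ 0.   -0.    0.44] [0. 0. 0.] rows>= 3
```

>>> play_rows(motion=[[[-0.08, 0.02, -0.014, 0, 0, 0, 1], [-0.24, 0.06, -0.014, 0, 0, 0, 1], [-0.4, 0.11, -0.014, 0, 0, 0, 1], [-0.56, 0.155, -0.014, 0, 0, 0, 1], [-0.72, 0.2, -0.014, 0, 0, 0, 1], [-0.83, 0.229, -0.014, 0, 0, 0, 1], [-0.835, 0.23, -0.014, 0, 0, 0, 1], [-0.835, 0.23, -0.014, 0, 0, 0, 1], [-0.835, 0.23, -0.014, 0, 0, 0, 1]]])

```text
time_s: 15.15
ee_pos: [0.5467, -0.2374, 0.1403]
eef_rot: [-3.141, -0.0, 1.572]
force: [0.1, -0.1, -0.1]
grip_width: 0.094
grip_force: 0.0
```

>>> play_rows(motion=[[[0, 0, 0.08, 0, 0, 0, 1], [0, 0, 0.2, 0, 0, 0, 1], [0, 0, 0.32, 0, 0, 0, 1], [0, 0, 0.41, 0, 0, 0, 1], [0, 0, 0.438, 0, 0, 0, 1], [0, 0, 0.438, 0, 0, 0, 0.5], [0, 0, 0.438, 0, 0, 0, 0.4], [0, 0, 0.438, 0, 0, 0, 0.3], [0, 0, 0.438, 0, 0, 0, 0.2], [0, 0, 0.438, 0, 0, 0, 0.1]]], grip_force=22)

```text
time_s: 16.15
ee_pos: [0.5469, -0.239, 0.0317]
eef_rot: [3.141, 0.0, 1.571]
force: [-1.7, 0.8, 6.1]
grip_width: 0.0598
grip_force: 22.0
```

>>> play_rows(motion=[[[0, 0, 0, 0, 0, 0, 0], [0, 0, 0, 0, 0, 0, 0], [0, 0, 0, 0, 0, 0, 0]]])

```text
time_s: 16.45
ee_pos: [0.5469, -0.239, 0.0317]
eef_rot: [3.141, 0.0, 1.571]
force: [-2.4, 0.3, 6.5]
grip_width: 0.06
grip_force: 22.0
```

```bash
python3 - <<'E'
from h import *
h=np.pi/2
plan((.5465,-.238,.11,h),(.50,-.08,.11,h),(.474,.085,.11,h),(.474,.085,.0375,h))
E
```

```text
t 16.45 at [ 0.5469 -0.239   0.0317] [3.141 0.    1.571] w 0.06 F [-2.4  0.3  6.5]
(0.5465, -0.238, 0.11, 1.5707963267948966) [ 0.004  -0.0013 -0.3133] [ 0.0001  0.0001 -0.    ] rows>= 2
(0.5, -0.08, 0.11, 1.5707963267948966) [ 0.632 -0.186 -0.   ] [0. 0. 0.] rows>= 4
(0.474, 0.085, 0.11, 1.5707963267948966) [ 0.66  -0.104 -0.   ] [0. 0. 0.] rows>= 4
(0.474, 0.085, 0.0375, 1.5707963267948966) [ 0.   -0.    0.29] [0. 0. 0.] rows>= 2
```

>>> play_rows(motion=[[[0, 0, -0.04, 0, 0, 0, 0], [0, 0, -0.12, 0, 0, 0, 0], [0, 0, -0.22, 0, 0, 0, 0], [0, 0, -0.3, 0, 0, 0, 0], [0, 0, -0.313, 0, 0, 0, 0]]])

```text
time_s: 16.95
ee_pos: [0.5475, -0.2394, 0.112]
eef_rot: [3.138, 0.002, 1.571]
force: [1.3, 0.8, -0.6]
grip_width: 0.0594
grip_force: 22.0
```

>>> play_rows(motion=[[[0.04, -0.012, 0, 0, 0, 0, 0], [0.12, -0.035, 0, 0, 0, 0, 0], [0.22, -0.065, 0, 0, 0, 0, 0], [0.33, -0.095, 0, 0, 0, 0, 0], [0.44, -0.13, 0, 0, 0, 0, 0], [0.54, -0.16, 0, 0, 0, 0, 0], [0.61, -0.18, 0, 0, 0, 0, 0], [0.632, -0.186, 0, 0, 0, 0, 0]]])

```text
time_s: 17.75
ee_pos: [0.4989, -0.079, 0.1081]
eef_rot: [-3.139, -0.001, 1.572]
force: [0.1, -0.3, -0.9]
grip_width: 0.0596
grip_force: 22.0
```

>>> play_rows(motion=[[[0.04, -0.006, 0, 0, 0, 0, 0], [0.12, -0.02, 0, 0, 0, 0, 0], [0.22, -0.035, 0, 0, 0, 0, 0], [0.33, -0.05, 0, 0, 0, 0, 0], [0.44, -0.07, 0, 0, 0, 0, 0], [0.55, -0.085, 0, 0, 0, 0, 0], [0.63, -0.1, 0, 0, 0, 0, 0], [0.66, -0.104, 0, 0, 0, 0, 0], [0.66, -0.104, 0, 0, 0, 0, 0], [0.66, -0.104, 0, 0, 0, 0, 0]]])

```text
time_s: 18.75
ee_pos: [0.4743, 0.0834, 0.1091]
eef_rot: [-3.142, 0.0, 1.57]
force: [-0.3, -0.3, -1.4]
grip_width: 0.0596
grip_force: 22.0
```

```bash
python3 - <<'E'
from h import *
h=np.pi/2
plan((.474,.085,.0385,h))
E
```

```text
t 18.75 at [0.4743 0.0834 0.1091] [-3.142  0.     1.57 ] w 0.0596 F [-0.3 -0.3 -1.4]
(0.474, 0.085, 0.0385, 1.5707963267948966) [ 0.0064 -0.0014  0.2822] [-0.      0.     -0.0001] rows>= 2
```

Lower to just above, then touch down in small steps.

>>> play_rows(motion=[[[0.003, 0, 0.06, 0, 0, 0, 0], [0.006, 0, 0.14, 0, 0, 0, 0], [0.006, 0, 0.21, 0, 0, 0, 0], [0.006, 0, 0.255, 0, 0, 0, 0], [0.006, 0, 0.27, 0, 0, 0, 0], [0.006, 0, 0.276, 0, 0, 0, 0], [0.006, 0, 0.28, 0, 0, 0, 0], [0.006, 0, 0.282, 0, 0, 0, 0], [0.006, 0, 0.284, 0, 0, 0, 0], [0.006, 0, 0.284, 0, 0, 0, 0]]])

```text
time_s: 19.75
ee_pos: [0.4743, 0.0856, 0.0384]
eef_rot: [3.141, -0.0, 1.571]
force: [0.3, -0.8, -2.2]
grip_width: 0.0597
grip_force: 22.0
```

>>> play_rows(motion=[[[0, 0, 0.001, 0, 0, 0, 0], [0, 0, 0.002, 0, 0, 0, 0], [0, 0, 0.002, 0, 0, 0, 0]]])

```text
time_s: 20.05
ee_pos: [0.4741, 0.0856, 0.0377]
eef_rot: [3.142, 0.0, 1.571]
force: [0.8, 0.5, -1.2]
grip_width: 0.0595
grip_force: 22.0
```

>>> play_rows(motion=[[[0, 0, 0.002, 0, 0, 0, 0], [0, 0, 0.003, 0, 0, 0, 0], [0, 0, 0.003, 0, 0, 0, 0]]])

```text
time_s: 20.35
ee_pos: [0.4742, 0.0856, 0.0376]
eef_rot: [3.142, 0.0, 1.571]
force: [-6.0, -1.5, 11.2]
grip_width: 0.0596
grip_force: 22.0
```

>>> play_rows(motion=[[[0, 0, -0.002, 0, 0, 0, 0.3], [0, 0, -0.002, 0, 0, 0, 0.4], [0, 0, -0.002, 0, 0, 0, 0.6], [0, 0, -0.002, 0, 0, 0, 0.8], [0, 0, -0.04, 0, 0, 0, 0.9], [0, 0, -0.14, 0, 0, 0, 0.9], [0, 0, -0.27, 0, 0, 0, 0.9], [0, 0, -0.38, 0, 0, 0, 0.9], [0, 0, -0.42, 0, 0, 0, 0.9]]])

```text
time_s: 21.25
ee_pos: [0.4751, 0.0857, 0.145]
eef_rot: [3.138, -0.0, 1.571]
force: [0.5, -0.4, -0.7]
grip_width: 0.0895
grip_force: 0.0
```

```bash
python3 - <<'E'
from h import *
h=np.pi/2
look('5')
plan((.52,-.14,.14,h),(.5835,-.357,.14,h))
E
```

```text
scene (array([286., 202.]), np.int32(192), array([0.4751, 0.164 , 0.0603]), np.float64(0.062))
scene (array([272., 214.]), np.int32(227), array([0.4751, 0.0834, 0.0607]), np.float64(0.062))
scene (array([175., 307.]), np.int32(455), array([ 0.4732, -0.3669,  0.0559]), np.float64(0.057))
scene (array([213., 323.]), np.int32(487), array([ 0.582 , -0.3584,  0.055 ]), np.float64(0.057))
top (array([376., 197.]), np.int32(241), array([ 0.5836, -0.3543,  0.0596]), np.float64(0.058))
top (array([380., 230.]), np.int32(247), array([ 0.473 , -0.3606,  0.058 ]), np.float64(0.059))
top (array([213., 232.]), np.int32(50), array([0.4739, 0.1896, 0.0629]), np.float64(0.063))
t 21.35 at [0.4746 0.0857 0.1431] [ 3.139 -0.     1.571] w 0.089 F [ 0.6  0.1 -0.2]
(0.52, -0.14, 0.14, 1.5707963267948966) [-0.9027  0.1815  0.0128] [ 0.0004 -0.     -0.    ] rows>= 5
(0.5835, -0.357, 0.14, 1.5707963267948966) [-0.868  0.254  0.   ] [0. 0. 0.] rows>= 5
```

>>> play_rows(motion=[[[-0.09, 0.018, 0.013, 0, 0, 0, 1], [-0.24, 0.048, 0.013, 0, 0, 0, 1], [-0.42, 0.085, 0.013, 0, 0, 0, 1], [-0.6, 0.12, 0.013, 0, 0, 0, 1], [-0.78, 0.157, 0.013, 0, 0, 0, 1], [-0.89, 0.18, 0.013, 0, 0, 0, 1], [-0.903, 0.1815, 0.013, 0, 0, 0, 1], [-0.903, 0.1815, 0.013, 0, 0, 0, 1]]])

```text
time_s: 22.15
ee_pos: [0.5189, -0.1402, 0.1372]
eef_rot: [-3.139, -0.001, 1.57]
force: [-0.5, 0.7, -1.2]
grip_width: 0.0939
grip_force: 0.0
```

>>> play_rows(motion=[[[-0.08, 0.023, 0, 0, 0, 0, 1], [-0.24, 0.07, 0, 0, 0, 0, 1], [-0.4, 0.117, 0, 0, 0, 0, 1], [-0.56, 0.164, 0, 0, 0, 0, 1], [-0.72, 0.21, 0, 0, 0, 0, 1], [-0.84, 0.246, 0, 0, 0, 0, 1], [-0.868, 0.254, 0, 0, 0, 0, 1], [-0.868, 0.254, 0, 0, 0, 0, 1], [-0.868, 0.254, 0, 0, 0, 0, 1]]])

```text
time_s: 23.05
ee_pos: [0.5831, -0.3553, 0.1383]
eef_rot: [-3.141, -0.001, 1.572]
force: [0.2, -0.7, -0.1]
grip_width: 0.0941
grip_force: 0.0
```

```bash
python3 - <<'E'
from h import *
h=np.pi/2
c,T=wrist('w5'); W=cloud(c,T)
for x in cups(c,W,120): print(x)
plan((.5835,-.357,.030,h))
E
```

```text
(array([279., 218.]), np.int32(3371), array([ 0.5825, -0.356 ,  0.0539]), np.float64(0.055))
(array([162., 226.]), np.int32(3701), array([ 0.4725, -0.3637,  0.054 ]), np.float64(0.055))
(array([231., 370.]), np.int32(1557), array([ 0.5274, -0.5137,  0.07  ]), np.float64(0.07))
t 23.1 at [ 0.5832 -0.3553  0.1386] [-3.141 -0.     1.572] w 0.094 F [ 0.5 -0.  -0.6]
(0.5835, -0.357, 0.03, 1.5707963267948966) [-0.0072  0.0014  0.4346] [-0.0001 -0.0001  0.0002] rows>= 3
```

>>> play_rows(motion=[[[-0.004, 0, 0.08, 0, 0, 0, 1], [-0.004, 0, 0.2, 0, 0, 0, 1], [-0.004, 0, 0.32, 0, 0, 0, 1], [-0.004, 0, 0.41, 0, 0, 0, 1], [-0.004, 0, 0.434, 0, 0, 0, 1], [-0.004, 0, 0.434, 0, 0, 0, 0.5], [-0.004, 0, 0.434, 0, 0, 0, 0.4], [-0.004, 0, 0.434, 0, 0, 0, 0.3], [-0.004, 0, 0.434, 0, 0, 0, 0.2], [-0.004, 0, 0.434, 0, 0, 0, 0.1]]], grip_force=22)

```text
time_s: 24.1
ee_pos: [0.5832, -0.3583, 0.031]
eef_rot: [3.141, 0.001, 1.571]
force: [-0.7, 0.9, 5.5]
grip_width: 0.0595
grip_force: 22.0
```

>>> play_rows(motion=[[[0, 0, 0, 0, 0, 0, 0], [0, 0, 0, 0, 0, 0, 0], [0, 0, 0, 0, 0, 0, 0]]])

```text
time_s: 24.4
ee_pos: [0.5832, -0.3583, 0.031]
eef_rot: [3.141, 0.0, 1.571]
force: [-1.7, 1.6, 5.4]
grip_width: 0.0599
grip_force: 22.0
```

```bash
python3 - <<'E'
from h import *
h=np.pi/2
plan((.583,-.3565,.11,h),(.52,-.19,.11,h),(.473,0,.11,h),(.473,0,.0375,h))
E
```

```text
t 24.4 at [ 0.5832 -0.3583  0.031 ] [3.141 0.    1.571] w 0.0599 F [-1.7  1.6  5.4]
(0.583, -0.3565, 0.11, 1.5707963267948966) [ 0.0071 -0.0005 -0.3162] [ 0.0001  0.0001 -0.    ] rows>= 2
(0.52, -0.19, 0.11, 1.5707963267948966) [ 0.666 -0.252 -0.   ] [0. 0. 0.] rows>= 4
(0.473, 0, 0.11, 1.5707963267948966) [ 0.76  -0.188 -0.   ] [0. 0. 0.] rows>= 4
(0.473, 0, 0.0375, 1.5707963267948966) [ 0.   -0.    0.29] [0. 0. 0.] rows>= 2
```

>>> play_rows(motion=[[[0, 0, -0.04, 0, 0, 0, 0], [0, 0, -0.12, 0, 0, 0, 0], [0, 0, -0.22, 0, 0, 0, 0], [0, 0, -0.3, 0, 0, 0, 0], [0, 0, -0.316, 0, 0, 0, 0]]])

```text
time_s: 24.9
ee_pos: [0.5838, -0.3587, 0.1123]
eef_rot: [3.138, 0.002, 1.571]
force: [0.1, 0.5, -1.7]
grip_width: 0.0597
grip_force: 22.0
```

>>> play_rows(motion=[[[0.04, -0.015, 0, 0, 0, 0, 0], [0.12, -0.045, 0, 0, 0, 0, 0], [0.22, -0.083, 0, 0, 0, 0, 0], [0.33, -0.125, 0, 0, 0, 0, 0], [0.44, -0.166, 0, 0, 0, 0, 0], [0.55, -0.208, 0, 0, 0, 0, 0], [0.64, -0.242, 0, 0, 0, 0, 0], [0.666, -0.252, 0, 0, 0, 0, 0]]])

```text
time_s: 25.7
ee_pos: [0.5192, -0.1899, 0.1087]
eef_rot: [-3.14, -0.001, 1.572]
force: [-0.4, -0.8, -1.1]
grip_width: 0.0597
grip_force: 22.0
```

>>> play_rows(motion=[[[0.04, -0.01, 0, 0, 0, 0, 0], [0.13, -0.032, 0, 0, 0, 0, 0], [0.25, -0.062, 0, 0, 0, 0, 0], [0.38, -0.094, 0, 0, 0, 0, 0], [0.51, -0.126, 0, 0, 0, 0, 0], [0.63, -0.156, 0, 0, 0, 0, 0], [0.72, -0.178, 0, 0, 0, 0, 0], [0.76, -0.188, 0, 0, 0, 0, 0], [0.76, -0.188, 0, 0, 0, 0, 0], [0.76, -0.188, 0, 0, 0, 0, 0]]])

```text
time_s: 26.7
ee_pos: [0.4734, -0.0024, 0.1092]
eef_rot: [3.141, 0.0, 1.57]
force: [-0.4, -0.3, -1.3]
grip_width: 0.0596
grip_force: 22.0
```

```bash
python3 - <<'E'
from h import *
h=np.pi/2
plan((.473,0,.0380,h))
E
```

```text
t 26.7 at [ 0.4734 -0.0024  0.1092] [3.141 0.    1.57 ] w 0.0596 F [-0.4 -0.3 -1.3]
(0.473, 0, 0.038, 1.5707963267948966) [ 0.0096 -0.0018  0.2847] [ 0.      0.     -0.0001] rows>= 2
```

>>> play_rows(motion=[[[0.005, 0, 0.06, 0, 0, 0, 0], [0.009, 0, 0.14, 0, 0, 0, 0], [0.009, 0, 0.21, 0, 0, 0, 0], [0.009, 0, 0.255, 0, 0, 0, 0], [0.009, 0, 0.27, 0, 0, 0, 0], [0.009, 0, 0.276, 0, 0, 0, 0], [0.009, 0, 0.28, 0, 0, 0, 0], [0.009, 0, 0.283, 0, 0, 0, 0], [0.009, 0, 0.285, 0, 0, 0, 0], [0.009, 0, 0.285, 0, 0, 0, 0]]])

```text
time_s: 27.7
ee_pos: [0.4736, -0.0, 0.0385]
eef_rot: [3.14, 0.0, 1.57]
force: [0.9, -3.6, 4.4]
grip_width: 0.0591
grip_force: 22.0
```

>>> play_rows(motion=[[[0, 0, 0.002, 0, 0, 0, 0], [0, 0, 0.003, 0, 0, 0, 0], [0, 0, 0.003, 0, 0, 0, 0]]])

```text
time_s: 28.0
ee_pos: [0.4732, 0.0005, 0.0374]
eef_rot: [3.141, 0.0, 1.571]
force: [0.9, -3.7, 4.7]
grip_width: 0.0596
grip_force: 22.0
```

```bash
python3 - <<'E'
from h import *
print(get_obs()['force'],get_obs()['moment'])
c,T=wrist('w6'); s=snap('scene','s6')
cv2.imwrite('pics/m6.png',np.vstack([cv2.resize(c['frame'][120:330,140:420,::-1],(560,300)),cv2.resize(s['frame'][180:300,200:340,::-1],(350,300))[:, :350].copy() if 0 else cv2.resize(s['frame'][180:285,200:396,::-1],(560,300))]))
look('6')
E
```

```text
[ 0.88832233 -3.69351151  4.65631561] [-0.66290713 -0.14763672 -0.05557559]
scene (array([287., 202.]), np.int32(140), array([0.4744, 0.1689, 0.0601]), np.float64(0.061))
scene (array([175., 307.]), np.int32(466), array([ 0.4712, -0.3677,  0.0552]), np.float64(0.057))
top (array([219., 231.]), np.int32(251), array([0.4768, 0.1667, 0.0656]), np.float64(0.067))
top (array([380., 230.]), np.int32(250), array([ 0.4713, -0.3629,  0.0584]), np.float64(0.059))
```

View pics/m6.png

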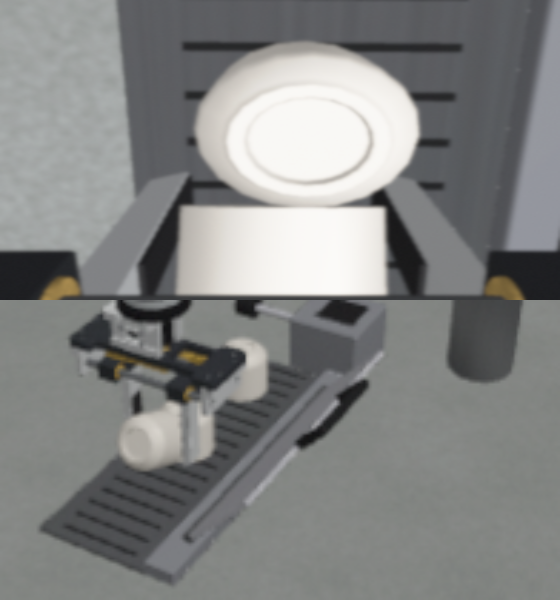

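The held cup has tilted in the pads, and cup B behind it seems closer than where I left it, so it may be the one knocked aside. I'll measure before moving.

```bash
python3 - <<'E'
from h import *
c=pickle.load(open('w6.pkl','rb')); o=get_obs()
T=np.eye(4);T[:3,:3]=Ro.from_euler('xyz',o['eef_rot']).as_matrix();T[:3,3]=o['ee_pos'];T=T@c['T_tool_cam']
W=cloud(c,T)
for x in cups(c,W,120): print(x)
for v in list(range(140,215,6))+list(range(215,330,8)): print(v,W[v,291].round(3),c['frame'][v,291],end=' ')
cv2.imwrite('pics/s6b.png',cv2.resize(pickle.load(open('s6.pkl','rb'))['frame'][195:245,220:300,::-1],(800,500),interpolation=cv2.INTER_CUBIC))
E
```

```text
(array([284.,   3.]), np.int32(360), array([0.4754, 0.1419, 0.0289]), np.float64(0.03))
(array([509., 166.]), np.int32(29460), array([0.6044, 0.0402, 0.0594]), np.float64(0.059))
(array([291., 244.]), np.int32(17219), array([ 4.829e-01, -4.000e-04,  7.340e-02]), np.float64(0.073))
(array([212., 270.]), np.int32(1009), array([0.4373, 0.0107, 0.0763]), np.float64(0.079))
(array([280., 369.]), np.int32(660), array([ 0.4733, -0.0323,  0.0778]), np.float64(0.08))
140 [0.48  0.075 0.005] [91 92 96] 146 [0.48  0.071 0.005] [92 93 97] 152 [0.48  0.069 0.026] [156 152 147] 158 [0.479 0.068 0.05 ] [194 189 183] 164 [0.479 0.066 0.055] [227 224 219] 170 [0.479 0.063 0.056] [233 230 226] 176 [0.479 0.06  0.058] [232 229 224] 182 [0.479 0.058 0.061] [249 248 245] 188 [0.479 0.055 0.06 ] [244 241 237] 194 [0.479 0.052 0.059] [250 248 245] 200 [0.479 0.049 0.059] [249 248 245] 206 [nan nan nan] [249 247 245] 212 [0.479 0.042 0.058] [249 248 245] 215 [0.479 0.041 0.058] [249 248 245] 223 [0.479 0.036 0.057] [249 248 245] 231 [0.479 0.033 0.059] [249 247 244] 239 [0.479 0.028 0.057] [249 248 245] 247 [0.479 0.024 0.059] [204 200 194] 255 [0.479 0.021 0.061] [248 247 243] 263 [0.479 0.013 0.054] [208 203 196] 271 [0.479 0.014 0.065] [250 248 246] 279 [0.479 0.01  0.066] [250 249 246] 287 [0.479 0.007 0.069] [250 249 246] 295 [0.479 0.004 0.07 ] [250 249 246] 303 [ 0.479 -0.     0.071] [250 249 246] 311 [ 0.479 -0.003  0.073] [250 249 246] 319 [ 0.479 -0.007  0.075] [250 249 246] 327 [0.477 0.029 0.127] [111 110 108]
```

View pics/s6b.png

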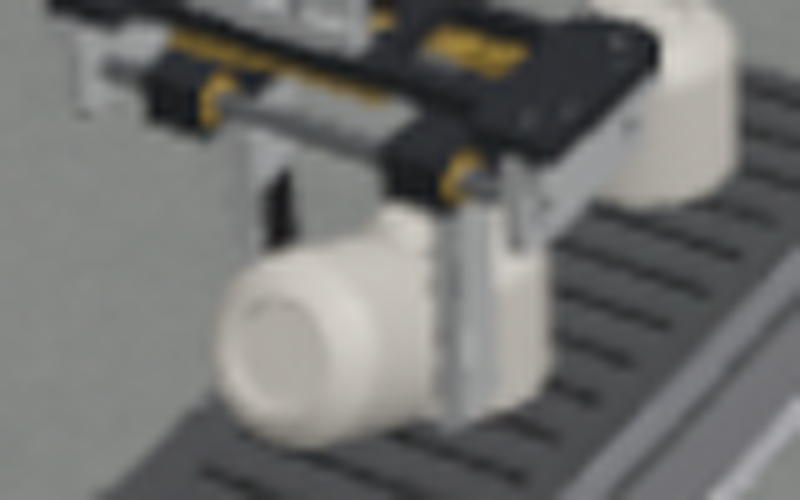

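Cup B was knocked about 45 mm toward -y: it's upright at y≈0.041 and still on the plate. D met its shoulder and tipped to about 63°, with the pads now 8 mm from D's rim. I'll take D to open table, lay it down, regrip it with the tool tilted, and turn it upright.

>>> play_rows(motion=[[[-0.01, 0, -0.01, 0, 0, 0, 0], [-0.04, 0, -0.03, 0, 0, 0, 0], [-0.08, 0, -0.07, 0, 0, 0, 0], [-0.12, 0, -0.12, 0, 0, 0, 0], [-0.16, 0, -0.18, 0, 0, 0, 0], [-0.2, 0, -0.22, 0, 0, 0, 0], [-0.24, 0, -0.24, 0, 0, 0, 0], [-0.24, 0, -0.24, 0, 0, 0, 0]]])

```text
time_s: 29.0
ee_pos: [0.4733, -0.0606, 0.0979]
eef_rot: [3.14, 0.0, 1.569]
force: [0.4, 0.2, -1.5]
grip_width: 0.059
grip_force: 22.0
```

>>> play_rows(motion=[[[-0.03, 0, 0, 0, 0, 0, 0], [-0.1, 0.01, 0, 0, 0, 0, 0], [-0.19, 0.02, 0, 0, 0, 0, 0], [-0.28, 0.03, 0, 0, 0, 0, 0], [-0.37, 0.03, 0, 0, 0, 0, 0], [-0.46, 0.03, 0, 0, 0, 0, 0], [-0.55, 0.03, 0, 0, 0, 0, 0], [-0.64, 0.03, 0, 0, 0, 0, 0], [-0.7, 0.03, 0, 0, 0, 0, 0], [-0.7, 0.03, 0, 0, 0, 0, 0]]])

```text
time_s: 30.0
ee_pos: [0.4802, -0.2356, 0.0966]
eef_rot: [-3.141, -0.0, 1.569]
force: [-0.3, 1.3, -0.0]
grip_width: 0.0599
grip_force: 22.0
```

```bash
python3 - <<'E'
from h import *
plan()
c,T=wrist('w7'); W=cloud(c,T)
for v in range(215,330,8): print(v,W[v,291].round(3),end=' ')
s=snap('scene','s7'); cv2.imwrite('pics/s7.png',cv2.resize(s['frame'][190:340,140:300,::-1],(640,600),interpolation=cv2.INTER_CUBIC))
look('7')
E
```

```text
t 30.0 at [ 0.4802 -0.2356  0.0966] [-3.141 -0.     1.569] w 0.0599 F [-0.3  1.3 -0. ]
215 [ 0.49  -0.232 -0.001] 223 [ 0.49  -0.239 -0.001] 231 [ 0.49  -0.247 -0.001] 239 [ 0.49  -0.255 -0.002] 247 [ 0.49  -0.263 -0.001] 255 [ 0.491 -0.272 -0.002] 263 [ 0.491 -0.28  -0.   ] 271 [ 0.486 -0.222  0.125] 279 [ 0.486 -0.226  0.126] 287 [ 0.486 -0.23   0.127] 295 [ 0.486 -0.232  0.13 ] 303 [ 0.486 -0.236  0.131] 311 [ 0.486 -0.239  0.134] 319 [ 0.486 -0.243  0.135] 327 [ 0.484 -0.207  0.186] scene (array([286., 202.]), np.int32(205), array([0.4747, 0.1654, 0.0604]), np.float64(0.062))
scene (array([266., 222.]), np.int32(247), array([0.4786, 0.0375, 0.0606]), np.float64(0.061))
scene (array([175., 307.]), np.int32(469), array([ 0.4712, -0.3691,  0.0554]), np.float64(0.056))
top (array([259., 229.]), np.int32(254), array([0.4801, 0.0363, 0.0655]), np.float64(0.064))
top (array([219., 231.]), np.int32(253), array([0.4751, 0.17  , 0.064 ]), np.float64(0.065))
top (array([385., 233.]), np.int32(82), array([ 0.4678, -0.3731,  0.0591]), np.float64(0.058))
```

View pics/s7.png

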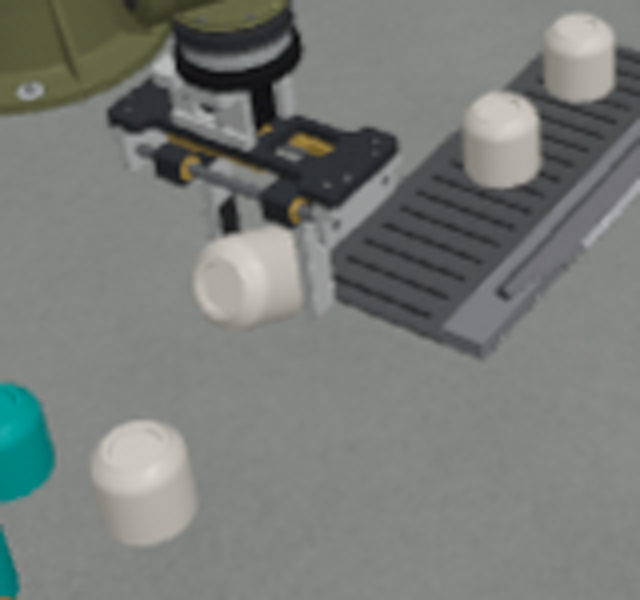

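Scene crop: D is held at (250,275), tipped with the foot toward -y. B at (500,140) and A at (580,60) stand upright on the plate, and C at (145,480) is untouched.

>>> play_rows(motion=[[[0.03, 0, 0, 0, 0.012, 0, 0], [0.07, 0, 0, 0, 0.03, 0, 0], [0.1, 0, 0.03, 0, 0.05, 0, 0], [0.1, 0, 0.08, 0, 0.069, 0, 0], [0.1, 0, 0.14, 0, 0.069, 0, 0], [0.1, 0, 0.2, 0, 0.069, 0, 0], [0.1, 0, 0.235, 0, 0.069, 0, 0], [0.1, 0, 0.25, 0, 0.069, 0, 0], [0.1, 0, 0.255, 0, 0.069, 0, 0], [0.1, 0, 0.255, 0, 0.069, 0, 0]]])

```text
time_s: 31.2
ee_pos: [0.4808, -0.2093, 0.0339]
eef_rot: [3.141, -0.433, 1.571]
force: [0.2, -1.0, -1.6]
grip_width: 0.0597
grip_force: 22.0
```

```bash
python3 - <<'E'
from h import *
plan()
c,T=wrist('w8'); W=cloud(c,T)
for v in range(215,330,10): print(v,W[v,291].round(3),end=' ')
E
```

```text
t 31.2 at [ 0.4808 -0.2093  0.0339] [ 3.141 -0.433  1.571] w 0.0597 F [ 0.2 -1.  -1.6]
215 [ 0.489 -0.172 -0.002] 225 [ 0.489 -0.18  -0.   ] 235 [ 0.489 -0.187 -0.001] 245 [ 0.489 -0.194 -0.002] 255 [ 0.489 -0.201 -0.   ] 265 [ 0.487 -0.206  0.065] 275 [ 0.487 -0.211  0.064] 285 [ 0.486 -0.216  0.065] 295 [ 0.486 -0.221  0.065] 305 [ 0.486 -0.225  0.065] 315 [ 0.486 -0.23   0.066] 325 [ 0.486 -0.235  0.065]
```

>>> play_rows(motion=[[[-0.002, 0, 0.004, 0, 0, 0, 0], [-0.004, 0, 0.008, 0, 0, 0, 0], [-0.005, 0, 0.011, 0, 0, 0, 0], [-0.006, 0, 0.013, 0, 0, 0, 0], [-0.006, 0, 0.013, 0, 0, 0, 0]]])

```text
time_s: 31.75
ee_pos: [0.4805, -0.2094, 0.0298]
eef_rot: [-3.142, -0.434, 1.571]
force: [0.7, 0.1, 0.0]
grip_width: 0.0595
grip_force: 22.0
```

>>> play_rows(motion=[[[-0.001, 0, 0.002, 0, 0, 0, 0], [-0.002, 0, 0.004, 0, 0, 0, 0], [-0.002, 0, 0.004, 0, 0, 0, 0]]])

```text
time_s: 32.05
ee_pos: [0.4805, -0.2094, 0.0287]
eef_rot: [-3.141, -0.434, 1.571]
force: [-1.0, 0.8, -0.8]
grip_width: 0.0594
grip_force: 22.0
```

>>> play_rows(motion=[[[-0.001, 0, 0.002, 0, 0, 0, 0], [-0.002, 0, 0.004, 0, 0, 0, 0], [-0.002, 0, 0.004, 0, 0, 0, 0]]])

```text
time_s: 32.35
ee_pos: [0.4805, -0.2095, 0.0277]
eef_rot: [3.141, -0.434, 1.571]
force: [-0.4, -0.9, 0.9]
grip_width: 0.0598
grip_force: 22.0
```

```bash
python3 - <<'E'
from h import *
plan()
c,T=wrist('w9'); W=cloud(c,T)
for v in range(245,330,10): print(v,W[v,291].round(3),end=' ')
E
```

```text
t 32.35 at [ 0.4805 -0.2095  0.0277] [ 3.141 -0.434  1.571] w 0.0598 F [-0.4 -0.9  0.9]
245 [ 0.488 -0.195 -0.001] 255 [ 0.488 -0.202 -0.001] 265 [ 0.486 -0.207  0.057] 275 [ 0.486 -0.211  0.058] 285 [ 0.486 -0.216  0.06 ] 295 [ 0.486 -0.221  0.059] 305 [ 0.486 -0.226  0.058] 315 [ 0.486 -0.23   0.059] 325 [ 0.486 -0.235  0.059]
```

>>> play_rows(motion=[[[0, 0, 0, 0, 0, 0, 0.3], [0, 0, 0, 0, 0, 0, 0.4], [0, 0, 0, 0, 0, 0, 0.6], [0, 0, 0, 0, 0, 0, 0.6], [-0.02, 0, -0.012, 0, 0.015, 0, 0.6], [-0.04, 0, -0.024, 0, 0.03, 0, 0.6], [-0.06, 0, -0.036, 0, 0.045, 0, 0.6], [-0.0775, 0, -0.047, 0, 0.0566, 0, 0.6], [-0.0775, 0, -0.047, 0, 0.0566, 0, 0.6], [-0.0775, 0, -0.047, 0, 0.0566, 0, 0.6]]])

```text
time_s: 33.4
ee_pos: [0.4804, -0.2319, 0.0298]
eef_rot: [-3.141, -0.787, 1.57]
force: [0.2, -0.1, -0.1]
grip_width: 0.075
grip_force: 0.0
```

```bash
python3 - <<'E'
from h import *
plan()
c,T=wrist('w10'); W=cloud(c,T)
for v in range(205,330,10): print(v,W[v,291].round(3),end=' ')
s=snap('scene','s10'); cv2.imwrite('pics/s10.png',np.vstack([cv2.resize(s['frame'][220:330,150:300,::-1],(560,300),interpolation=cv2.INTER_CUBIC),cv2.resize(c['frame'][120:420,:,::-1],(560,300))]))
E
```

```text
t 33.4 at [ 0.4804 -0.2319  0.0298] [-3.141 -0.787  1.57 ] w 0.075 F [ 0.2 -0.1 -0.1]
205 [ 0.489 -0.17  -0.002] 215 [ 0.487 -0.211  0.058] 225 [ 0.487 -0.217  0.058] 235 [ 0.487 -0.223  0.058] 245 [ 0.486 -0.229  0.058] 255 [ 0.486 -0.235  0.058] 265 [ 0.486 -0.24   0.059] 275 [ 0.486 -0.245  0.059] 285 [ 0.486 -0.25   0.058] 295 [ 0.486 -0.254  0.057] 305 [ 0.486 -0.259  0.055] 315 [ 0.486 -0.262  0.049] 325 [ 0.487 -0.262  0.016]
```

View pics/s10.png

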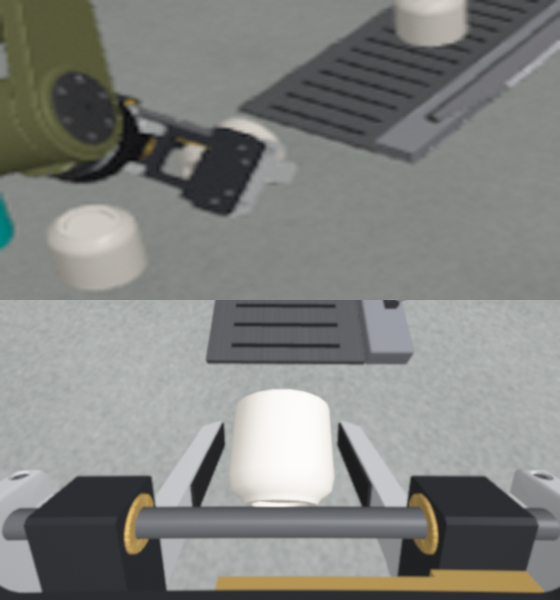

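Crop: D lies level between the open pads and C is untouched. Grip, lift, then turn it upright.

>>> play_rows(motion=[[[0, 0, 0, 0, 0, 0, 0.3], [0, 0, 0, 0, 0, 0, 0.1], [0, 0, 0, 0, 0, 0, 0], [0, 0, 0, 0, 0, 0, 0], [0, 0, 0, 0, 0, 0, 0], [0.03, 0, -0.03, 0, 0, 0, 0], [0.09, 0, -0.09, 0, 0, 0, 0], [0.16, 0, -0.16, 0, 0, 0, 0], [0.226, 0, -0.226, 0, 0, 0, 0], [0.226, 0, -0.226, 0, 0, 0, 0]]], grip_force=22)

```text
time_s: 34.5
ee_pos: [0.4813, -0.2332, 0.113]
eef_rot: [3.136, -0.785, 1.574]
force: [0.3, 0.5, -0.2]
grip_width: 0.0598
grip_force: 22.0
```

>>> play_rows(motion=[[[0, 0, 0, 0, -0.01, 0, 0], [0, 0, 0, 0, -0.03, 0, 0], [0, 0, 0, 0, -0.05, 0, 0], [0, 0, 0, 0, -0.07, 0, 0], [0, 0, 0, 0, -0.09, 0, 0], [0, 0, 0, 0, -0.11, 0, 0], [0, 0, 0, 0, -0.125, 0, 0], [0, 0, 0, 0, -0.125, 0, 0]]])

```text
time_s: 35.3
ee_pos: [0.4804, -0.2309, 0.1096]
eef_rot: [-3.141, -0.002, 1.573]
force: [-0.9, 0.4, -0.6]
grip_width: 0.0595
grip_force: 22.0
```

>>> play_rows(motion=[[[0, 0, 0, 0, -0.01, 0, 0], [0, 0, 0, 0, -0.03, 0, 0], [0, 0, 0, 0, -0.05, 0, 0], [0, 0, 0, 0, -0.07, 0, 0], [0, 0, 0, 0, -0.09, 0, 0], [0, 0, 0, 0, -0.11, 0, 0], [0, 0, 0, 0, -0.125, 0, 0], [0, 0, 0, 0, -0.125, 0, 0], [0, 0, 0, 0, -0.125, 0, 0]]])

```text
time_s: 36.2
ee_pos: [0.4802, -0.2325, 0.1093]
eef_rot: [-3.138, 0.778, 1.572]
force: [0.3, -0.5, -0.9]
grip_width: 0.0595
grip_force: 22.0
```

```bash
python3 - <<'E'
from h import *
plan()
c,T=wrist('w11'); W=cloud(c,T)
for v in range(215,420,12): print(v,W[v,291].round(3),end=' ')
s=snap('scene','s11'); cv2.imwrite('pics/s11.png',np.vstack([cv2.resize(s['frame'][200:330,150:300,::-1],(560,300),interpolation=cv2.INTER_CUBIC),cv2.resize(c['frame'][120:420,:,::-1],(560,300))]))
E
```

```text
t 36.2 at [ 0.4802 -0.2325  0.1093] [-3.138  0.778  1.572] w 0.0595 F [ 0.3 -0.5 -0.9]
215 [ 0.487 -0.203  0.088] 227 [ 0.486 -0.202  0.096] 239 [ 0.486 -0.203  0.102] 251 [ 0.486 -0.203  0.109] 263 [ 0.486 -0.203  0.116] 275 [ 0.486 -0.203  0.122] 287 [ 0.486 -0.203  0.128] 299 [ 0.486 -0.205  0.133] 311 [ 0.486 -0.211  0.138] 323 [ 0.487 -0.245  0.138] 335 [ 0.484 -0.146  0.155] 347 [ 0.484 -0.146  0.158] 359 [ 0.52  -1.338  0.11 ] 371 [ 0.519 -1.339  0.15 ] 383 [ 0.519 -1.34   0.19 ] 395 [ 0.518 -1.34   0.227] 407 [ 0.484 -0.144  0.171] 419 [ 0.483 -0.134  0.173]
```

View pics/s11.png

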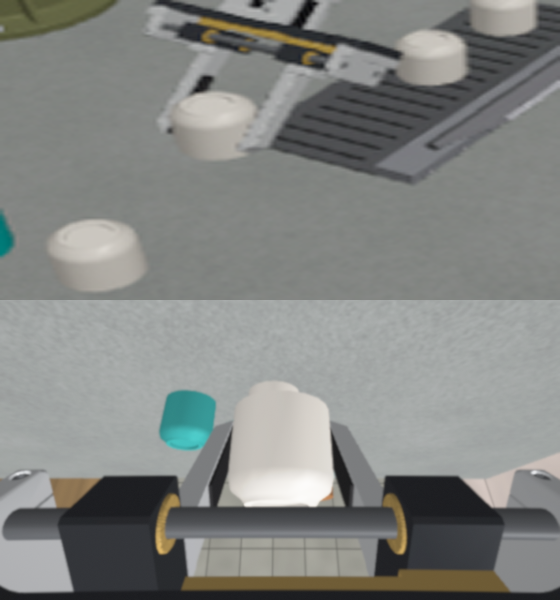

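Crop: D is upright in the tilted gripper. I'll set it on the table and regrip it from above.

>>> play_rows(motion=[[[0.04, 0, 0.04, 0, 0, 0, 0], [0.1, 0, 0.101, 0, 0, 0, 0], [0.16, 0, 0.162, 0, 0, 0, 0], [0.2, 0, 0.203, 0, 0, 0, 0], [0.214, 0, 0.217, 0, 0, 0, 0], [0.219, 0, 0.222, 0, 0, 0, 0], [0.222, 0, 0.225, 0, 0, 0, 0], [0.224, 0, 0.227, 0, 0, 0, 0], [0.224, 0, 0.227, 0, 0, 0, 0]]])

```text
time_s: 37.2
ee_pos: [0.4868, -0.2272, 0.0389]
eef_rot: [-3.127, 0.763, 1.57]
force: [0.2, 0.1, -1.2]
grip_width: 0.0594
grip_force: 22.0
```

>>> play_rows(motion=[[[0.002, 0, 0.002, 0, 0, 0, 0], [0.003, 0, 0.003, 0, 0, 0, 0], [0.003, 0, 0.003, 0, 0, 0, 0]]])

```text
time_s: 37.5
ee_pos: [0.4867, -0.2272, 0.0376]
eef_rot: [-3.126, 0.762, 1.57]
force: [-1.1, -0.7, -0.8]
grip_width: 0.0594
grip_force: 22.0
```

```bash
python3 - <<'E'
from h import *
plan(); print(get_obs()['qpos'].round(3))
E
```

```text
t 37.5 at [ 0.4867 -0.2272  0.0376] [-3.126  0.762  1.57 ] w 0.0594 F [-1.1 -0.7 -0.8]
[-0.183  0.559  1.855 -1.041  0.911  0.573]
```

>>> play_rows(motion=[[[-0.028, 0, -0.0285, 0, 0, 0, 0], [-0.028, 0, -0.0285, -0.012, 0, -0.012, 0], [-0.028, 0, -0.0285, -0.024, 0, -0.024, 0], [-0.028, 0, -0.0285, -0.036, 0, -0.036, 0], [-0.028, 0, -0.0285, -0.045, 0, -0.045, 0], [-0.028, 0, -0.0285, -0.045, 0, -0.045, 0], [-0.028, 0, -0.0285, -0.045, 0, -0.045, 0]]])

```text
time_s: 38.2
ee_pos: [0.5013, -0.2238, 0.0812]
eef_rot: [-3.121, 0.688, 1.956]
force: [-0.2, -0.4, -0.7]
grip_width: 0.0594
grip_force: 22.0
```

```bash
python3 - <<'E'
from h import *
plan(); o=get_obs(); print(o['qpos'].round(3))
R=Ro.from_euler('xyz',o['eef_rot']); print('world -z in tool',R.inv().apply([0,0,-1]).round(3),R.as_matrix().round(3))
c,T=wrist('w12'); W=cloud(c,T)
for v in range(215,320,12): print(v,W[v,291].round(3),end=' ')
E
```

```text
t 38.2 at [ 0.5013 -0.2238  0.0812] [-3.121  0.688  1.956] w 0.0594 F [-0.2 -0.4 -0.7]
[-0.245  0.378  1.959 -1.04   0.655  0.186]
world -z in tool [0.635 0.016 0.772] [[-0.29   0.931  0.219]
 [ 0.716  0.363 -0.596]
 [-0.635 -0.016 -0.772]]
215 [ 0.496 -0.192  0.063] 227 [ 0.496 -0.193  0.07 ] 239 [ 0.496 -0.194  0.077] 251 [ 0.497 -0.194  0.084] 263 [ 0.497 -0.195  0.09 ] 275 [ 0.497 -0.196  0.096] 287 [ 0.497 -0.195  0.102] 299 [ 0.498 -0.198  0.107] 311 [ 0.5   -0.204  0.111]
```

```bash
cat >> h.py <<'E'
def to(p2,tilt,yaw=np.pi/2):
    o=get_obs(); R=Ro.from_euler('xyz',o['eef_rot']); R2=Ro.from_euler('x',tilt)*Ro.from_euler('xyz',[np.pi,0,yaw])
    s=R.inv().apply(np.array(p2)-o['ee_pos'])/.25; r=(R.inv()*R2).as_rotvec()/(2*np.pi)
    print(o['ee_pos'].round(4),o['eef_rot'].round(3),'->',s.round(4),r.round(4),np.degrees(np.linalg.norm(r)*2*np.pi).round(1),'q',o['qpos'].round(2))
E
python3 -c "
from h import *
to((.48,-.23,.07),-.6)"
```

```text
[ 0.5014 -0.2235  0.0808] [-3.12   0.688  1.957] -> [ 0.0339 -0.0884  0.03  ] [0.0335 0.0143 0.049 ] 22.0 q [-0.24  0.38  1.96 -1.04  0.66  0.19]
```

>>> play_rows(motion=[[[0.01, -0.03, 0.01, 0.008, 0.004, 0.012, 0], [0.02, -0.06, 0.02, 0.017, 0.007, 0.025, 0], [0.034, -0.088, 0.03, 0.025, 0.011, 0.037, 0], [0.034, -0.088, 0.03, 0.0335, 0.0143, 0.049, 0], [0.034, -0.088, 0.03, 0.0335, 0.0143, 0.049, 0], [0.034, -0.088, 0.03, 0.0335, 0.0143, 0.049, 0], [0.034, -0.088, 0.03, 0.0335, 0.0143, 0.049, 0]]])

```text
time_s: 38.95
ee_pos: [0.4799, -0.2297, 0.0696]
eef_rot: [-3.14, 0.6, 1.576]
force: [-0.5, -0.1, -1.1]
grip_width: 0.0598
grip_force: 22.0
```

```bash
python3 -c "
from h import *
to((.48,-.23,.07),-.6)
to((.48,-.23,.031),-.6)"
```

```text
[ 0.4799 -0.2297  0.0696] [-3.14   0.6    1.576] -> [-0.0019  0.0005 -0.0009] [0.0003 0.     0.0007] 0.3 q [-0.26  0.44  1.86 -0.81  0.85  0.29]
[ 0.4799 -0.2297  0.0696] [-3.14   0.6    1.576] -> [0.0862 0.0007 0.1279] [0.0003 0.     0.0007] 0.3 q [-0.26  0.44  1.86 -0.81  0.85  0.29]
```

>>> play_rows(motion=[[[0.02, 0, 0.03, 0, 0, 0, 0], [0.045, 0, 0.067, 0, 0, 0, 0], [0.065, 0, 0.096, 0, 0, 0, 0], [0.076, 0, 0.113, 0, 0, 0, 0], [0.081, 0, 0.12, 0, 0, 0, 0], [0.084, 0, 0.125, 0, 0, 0, 0], [0.084, 0, 0.125, 0, 0, 0, 0]]])

```text
time_s: 39.65
ee_pos: [0.4801, -0.2303, 0.0322]
eef_rot: [-3.141, 0.6, 1.573]
force: [0.5, -0.6, -0.3]
grip_width: 0.0594
grip_force: 22.0
```

>>> play_rows(motion=[[[0.002, 0, 0.003, 0, 0, 0, 0], [0.004, 0, 0.006, 0, 0, 0, 0], [0.006, 0, 0.009, 0, 0, 0, 0], [0.006, 0, 0.009, 0, 0, 0, 0]]], grip_force=14)

```text
time_s: 40.05
ee_pos: [0.48, -0.2303, 0.0294]
eef_rot: [-3.141, 0.6, 1.574]
force: [-1.1, -0.6, -0.4]
grip_width: 0.0598
grip_force: 14.0
```

```bash
python3 - <<'E'
from h import *
to((.48,-.23,.027),-.6)
c,T=wrist('w13'); W=cloud(c,T)
for v in range(215,320,12): print(v,W[v,291].round(3),end=' ')
E
```

```text
[ 0.48   -0.2303  0.0294] [-3.141  0.6    1.574] -> [ 0.0065 -0.0001  0.0074] [ 0.0002 -0.      0.0004] 0.1 q [-0.26  0.51  1.87 -0.87  0.8   0.38]
215 [ 0.486 -0.197  0.014] 227 [ 0.486 -0.199  0.021] 239 [ 0.486 -0.2    0.028] 251 [ 0.486 -0.201  0.035] 263 [ 0.486 -0.202  0.041] 275 [ 0.486 -0.203  0.047] 287 [ 0.486 -0.205  0.053] 299 [ 0.486 -0.207  0.058] 311 [ 0.486 -0.214  0.061]
```

>>> play_rows(motion=[[[0.002, 0, 0.003, 0, 0, 0, 0], [0.004, 0, 0.006, 0, 0, 0, 0], [0.006, 0, 0.009, 0, 0, 0, 0], [0.008, 0, 0.012, 0, 0, 0, 0], [0.008, 0, 0.012, 0, 0, 0, 0]]], grip_force=10)

```text
time_s: 40.6
ee_pos: [0.4804, -0.2303, 0.0262]
eef_rot: [3.141, 0.6, 1.573]
force: [0.3, 2.9, 5.2]
grip_width: 0.0595
grip_force: 10.0
```

```bash
python3 - <<'E'
from h import *
to((.48,-.23,.024),-.6); print(get_obs()['force'])
c,T=wrist('w14'); W=cloud(c,T)
for v in range(215,320,12): print(v,W[v,291].round(3),end=' ')
E
```

```text
[ 0.4804 -0.2303  0.0262] [3.141 0.6   1.573] -> [ 0.0061 -0.0016  0.0067] [0.0003 0.     0.0003] 0.2 q [-0.26  0.52  1.87 -0.87  0.79  0.39]
[0.31035398 2.89411392 5.16931645]
215 [ 0.487 -0.198  0.01 ] 227 [ 0.487 -0.199  0.018] 239 [ 0.487 -0.201  0.024] 251 [ 0.486 -0.202  0.031] 263 [ 0.486 -0.203  0.038] 275 [ 0.486 -0.202  0.044] 287 [ 0.486 -0.204  0.05 ] 299 [ 0.486 -0.205  0.055] 311 [ 0.486 -0.214  0.058]
```

>>> play_rows(motion=[[[0.002, 0, 0.003, 0, 0, 0, 0], [0.004, 0, 0.006, 0, 0, 0, 0], [0.005, 0, 0.008, 0, 0, 0, 0], [0.005, 0, 0.008, 0, 0, 0, 0]]], grip_force=6)

```text
time_s: 41.05
ee_pos: [0.48, -0.2305, 0.0234]
eef_rot: [-3.141, 0.6, 1.574]
force: [1.4, 1.9, 2.4]
grip_width: 0.0599
grip_force: 6.0
```

```bash
python3 - <<'E'
from h import *
to((.48,-.23,.024),-.6); print(get_obs()['force'])
c,T=wrist('w15'); W=cloud(c,T)
for v in range(215,320,12): print(v,W[v,291].round(3),end=' ')
E
```

```text
[ 0.48   -0.2305  0.0234] [-3.141  0.6    1.574] -> [ 0.0002 -0.     -0.003 ] [ 0.0002 -0.      0.0004] 0.1 q [-0.26  0.53  1.87 -0.88  0.79  0.39]
[1.37459063 1.88972969 2.36792096]
215 [ 0.486 -0.2    0.006] 227 [ 0.486 -0.201  0.014] 239 [ 0.486 -0.2    0.022] 251 [ 0.486 -0.201  0.029] 263 [ 0.486 -0.2    0.036] 275 [ 0.486 -0.202  0.042] 287 [ 0.486 -0.202  0.048] 299 [ 0.486 -0.207  0.052] 311 [ 0.486 -0.212  0.056]
```

>>> play_rows(motion=[[[0, 0, 0, 0, 0, 0, 0.3], [0, 0, 0, 0, 0, 0, 0.4], [0, 0, 0, 0, 0, 0, 0.6], [0, 0, 0, 0, 0, 0, 0.8], [0, 0, -0.03, 0, 0, 0, 0.9], [0, 0, -0.12, 0, 0, 0, 0.9], [0, 0, -0.24, 0, 0, 0, 0.9], [0, 0, -0.35, 0, 0, 0, 0.9], [0, 0, -0.42, 0, 0, 0, 0.9], [0, 0, -0.42, 0, 0, 0, 0.9]]])

```text
time_s: 42.1
ee_pos: [0.4809, -0.1702, 0.1123]
eef_rot: [3.138, 0.6, 1.573]
force: [0.1, -0.7, -0.7]
grip_width: 0.0891
grip_force: 0.0
```

```bash
python3 - <<'E'
from h import *
look('16'); to((.48,-.23,.14),0)
E
```

```text
scene (array([286., 202.]), np.int32(204), array([0.4734, 0.1636, 0.06  ]), np.float64(0.062))
scene (array([267., 223.]), np.int32(209), array([0.4854, 0.0321, 0.0599]), np.float64(0.061))
scene (array([213., 275.]), np.int32(356), array([ 0.4779, -0.2328,  0.0538]), np.float64(0.056))
scene (array([175., 307.]), np.int32(465), array([ 0.4724, -0.3674,  0.0554]), np.float64(0.057))
top (array([340., 228.]), np.int32(257), array([ 0.4818, -0.2263,  0.0588]), np.float64(0.059))
top (array([219., 231.]), np.int32(253), array([0.4769, 0.1686, 0.0656]), np.float64(0.066))
top (array([254., 229.]), np.int32(85), array([0.4801, 0.0525, 0.0645]), np.float64(0.066))
top (array([380., 230.]), np.int32(251), array([ 0.4695, -0.3628,  0.059 ]), np.float64(0.06))
[ 0.4799 -0.1712  0.1101] [-3.141  0.6    1.574] -> [-2.619e-01 -2.000e-04  3.400e-02] [0.0001 0.0955 0.0005] 34.4 q [-0.14  0.35  1.86 -0.74  0.98  0.3 ]
```

>>> play_rows(motion=[[[-0.04, 0, -0.03, 0, 0.01, 0, 1], [-0.08, 0, -0.02, 0, 0.025, 0, 1], [-0.13, 0, -0.01, 0, 0.045, 0, 1], [-0.18, 0, 0, 0, 0.065, 0, 1], [-0.23, 0, 0.02, 0, 0.085, 0, 1], [-0.262, 0, 0.034, 0, 0.0955, 0, 1], [-0.262, 0, 0.034, 0, 0.0955, 0, 1], [-0.262, 0, 0.034, 0, 0.0955, 0, 1]]])

```text
time_s: 43.0
ee_pos: [0.4794, -0.2304, 0.1389]
eef_rot: [-3.139, 0.001, 1.572]
force: [-0.8, 0.2, -0.3]
grip_width: 0.094
grip_force: 0.0
```

```bash
python3 - <<'E'
from h import *
c,T=wrist('w17'); W=cloud(c,T)
for x in cups(c,W,120): print(x)
to((.48,-.23,.030),0)
E
```

```text
(array([448.,  34.]), np.int32(7240), array([ 0.6198, -0.0885,  0.0756]), np.float64(0.078))
(array([281., 215.]), np.int32(3363), array([ 0.4804, -0.2277,  0.054 ]), np.float64(0.055))
(array([273., 317.]), np.int32(920), array([ 0.4715, -0.3393,  0.0473]), np.float64(0.049))
(array([273., 361.]), np.int32(287), array([ 0.472 , -0.3785,  0.0537]), np.float64(0.055))
[ 0.4796 -0.2298  0.1392] [-3.139e+00  1.000e-03  1.573e+00] -> [-0.0007  0.0026  0.4366] [-0.0003  0.0001  0.0003] 0.2 q [-0.51  0.35  1.67 -0.    1.13 -0.52]
```

>>> play_rows(motion=[[[0.004, 0, 0.08, 0, 0, 0, 1], [0.004, 0, 0.2, 0, 0, 0, 1], [0.004, 0, 0.32, 0, 0, 0, 1], [0.004, 0, 0.41, 0, 0, 0, 1], [0.004, 0, 0.437, 0, 0, 0, 1], [0.004, 0, 0.437, 0, 0, 0, 0.5], [0.004, 0, 0.437, 0, 0, 0, 0.4], [0.004, 0, 0.437, 0, 0, 0, 0.3], [0.004, 0, 0.437, 0, 0, 0, 0.2], [0.004, 0, 0.437, 0, 0, 0, 0.1]]], grip_force=22)

```text
time_s: 44.05
ee_pos: [0.4803, -0.2292, 0.0316]
eef_rot: [3.141, 0.0, 1.573]
force: [-1.6, 0.7, 5.1]
grip_width: 0.0598
grip_force: 22.0
```

>>> play_rows(motion=[[[0, 0, 0, 0, 0, 0, 0], [0, 0, 0, 0, 0, 0, 0], [0, 0, 0, 0, 0, 0, 0], [0, 0, -0.04, 0, 0, 0, 0], [0, 0, -0.12, 0, 0, 0, 0], [0, 0, -0.22, 0, 0, 0, 0], [0, 0, -0.3, 0, 0, 0, 0], [0, 0, -0.316, 0, 0, 0, 0], [0, 0, -0.316, 0, 0, 0, 0]]])

```text
time_s: 44.95
ee_pos: [0.4801, -0.2291, 0.1103]
eef_rot: [3.141, 0.0, 1.573]
force: [-0.6, -0.4, -1.5]
grip_width: 0.0597
grip_force: 22.0
```

```bash
python3 - <<'E'
from h import *
look('18')
plan((.473,-.037,.11,np.pi/2))
E
```

```text
scene (array([286., 202.]), np.int32(206), array([0.4742, 0.1655, 0.0599]), np.float64(0.061))
scene (array([266., 222.]), np.int32(249), array([0.4801, 0.0343, 0.0596]), np.float64(0.061))
scene (array([175., 307.]), np.int32(466), array([ 0.472 , -0.3668,  0.0555]), np.float64(0.056))
top (array([259., 230.]), np.int32(251), array([0.4799, 0.0379, 0.0662]), np.float64(0.066))
top (array([219., 231.]), np.int32(254), array([0.4752, 0.1699, 0.0644]), np.float64(0.065))
top (array([385., 232.]), np.int32(90), array([ 0.4678, -0.3735,  0.0576]), np.float64(0.059))
t 45.05 at [ 0.4796 -0.2288  0.109 ] [-3.140e+00 -1.000e-03  1.573e+00] w 0.0596 F [-0.3  0.7 -1.5]
(0.473, -0.037, 0.11, 1.5707963267948966) [ 0.7674 -0.0246 -0.0033] [-0.0003 -0.0001  0.0004] rows>= 4
```

>>> play_rows(motion=[[[0.04, 0, 0, 0, 0, 0, 0], [0.12, -0.005, 0, 0, 0, 0, 0], [0.22, -0.008, 0, 0, 0, 0, 0], [0.34, -0.012, 0, 0, 0, 0, 0], [0.46, -0.015, 0, 0, 0, 0, 0], [0.58, -0.02, 0, 0, 0, 0, 0], [0.68, -0.022, 0, 0, 0, 0, 0], [0.75, -0.025, 0, 0, 0, 0, 0], [0.768, -0.025, 0, 0, 0, 0, 0], [0.768, -0.025, 0, 0, 0, 0, 0]]])

```text
time_s: 46.05
ee_pos: [0.4731, -0.0366, 0.1096]
eef_rot: [-3.141, -0.0, 1.575]
force: [0.2, 0.5, -1.1]
grip_width: 0.0596
grip_force: 22.0
```

```bash
python3 - <<'E'
from h import *
c,T=wrist('w19'); W=cloud(c,T)
for x in cups(c,W,120): print(x)
plan((.473,-.037,.0385,np.pi/2))
E
```

```text
(array([467., 142.]), np.int32(34529), array([0.6208, 0.0117, 0.0759]), np.float64(0.078))
(array([290., 134.]), np.int32(5369), array([0.4802, 0.0394, 0.06  ]), np.float64(0.061))
(array([265., 211.]), np.int32(43), array([ 0.4632, -0.0117,  0.078 ]), np.float64(0.08))
t 46.1 at [ 0.4732 -0.0372  0.1097] [-3.141 -0.     1.574] w 0.06 F [-1.  -0.3 -1.6]
(0.473, -0.037, 0.0385, 1.5707963267948966) [ 0.0005 -0.0006  0.2847] [-0.0001 -0.      0.0005] rows>= 2
```

>>> play_rows(motion=[[[0, 0, 0.06, 0, 0, 0, 0], [0, 0, 0.14, 0, 0, 0, 0], [0, 0, 0.21, 0, 0, 0, 0], [0, 0, 0.255, 0, 0, 0, 0], [0, 0, 0.27, 0, 0, 0, 0], [0, 0, 0.276, 0, 0, 0, 0], [0, 0, 0.28, 0, 0, 0, 0], [0, 0, 0.283, 0, 0, 0, 0], [0, 0, 0.285, 0, 0, 0, 0], [0, 0, 0.285, 0, 0, 0, 0]]])

```text
time_s: 47.1
ee_pos: [0.4734, -0.037, 0.039]
eef_rot: [3.141, -0.0, 1.573]
force: [-0.7, -0.2, -0.7]
grip_width: 0.0594
grip_force: 22.0
```

>>> play_rows(motion=[[[0, 0, 0.002, 0, 0, 0, 0], [0, 0, 0.004, 0, 0, 0, 0], [0, 0, 0.004, 0, 0, 0, 0]]])

```text
time_s: 47.4
ee_pos: [0.4733, -0.037, 0.0377]
eef_rot: [-3.141, -0.0, 1.573]
force: [0.0, 0.4, -0.4]
grip_width: 0.0596
grip_force: 22.0
```

>>> play_rows(motion=[[[0, 0, 0.002, 0, 0, 0, 0], [0, 0, 0.003, 0, 0, 0, 0], [0, 0, 0.003, 0, 0, 0, 0]]])

```text
time_s: 47.7
ee_pos: [0.4733, -0.037, 0.0376]
eef_rot: [-3.141, -0.0, 1.573]
force: [-4.7, 0.4, 9.2]
grip_width: 0.0596
grip_force: 22.0
```

Contact. Release, rise, then on to C.

>>> play_rows(motion=[[[0, 0, -0.002, 0, 0, 0, 0.3], [0, 0, -0.002, 0, 0, 0, 0.4], [0, 0, -0.002, 0, 0, 0, 0.6], [0, 0, -0.002, 0, 0, 0, 0.8], [0, 0, -0.04, 0, 0, 0, 0.9], [0, 0, -0.14, 0, 0, 0, 0.9], [0, 0, -0.27, 0, 0, 0, 0.9], [0, 0, -0.38, 0, 0, 0, 0.9], [0, 0, -0.42, 0, 0, 0, 0.9]]])

```text
time_s: 48.6
ee_pos: [0.4743, -0.0372, 0.145]
eef_rot: [3.138, 0.0, 1.573]
force: [-0.6, 0.4, 0.4]
grip_width: 0.0892
grip_force: 0.0
```

```bash
python3 - <<'E'
from h import *
look('20')
plan((.473,-.2,.14,np.pi/2),(.4725,-.365,.14,np.pi/2))
E
```

```text
scene (array([286., 202.]), np.int32(205), array([0.4758, 0.1646, 0.0603]), np.float64(0.061))
scene (array([266., 223.]), np.int32(236), array([0.4808, 0.0326, 0.0594]), np.float64(0.06))
scene (array([251., 234.]), np.int32(285), array([ 0.4729, -0.0398,  0.0615]), np.float64(0.062))
scene (array([175., 307.]), np.int32(465), array([ 0.473 , -0.3682,  0.0563]), np.float64(0.057))
top (array([258., 229.]), np.int32(192), array([0.4816, 0.0427, 0.0654]), np.float64(0.065))
top (array([219., 231.]), np.int32(250), array([0.4785, 0.1669, 0.0661]), np.float64(0.066))
top (array([380., 230.]), np.int32(249), array([ 0.4731, -0.3629,  0.0578]), np.float64(0.059))
t 48.7 at [ 0.4738 -0.0371  0.1432] [3.139 0.    1.573] w 0.0892 F [ 0.4 -0.2 -0.9]
(0.473, -0.2, 0.14, 1.5707963267948966) [-0.6515 -0.005   0.0127] [0.0003 0.     0.0004] rows>= 4
(0.4725, -0.365, 0.14, 1.5707963267948966) [-0.66  -0.002 -0.   ] [0. 0. 0.] rows>= 4
```

>>> play_rows(motion=[[[-0.08, 0, 0.013, 0, 0, 0, 0.85], [-0.22, 0, 0.013, 0, 0, 0, 0.85], [-0.38, 0, 0.013, 0, 0, 0, 0.85], [-0.54, 0, 0.013, 0, 0, 0, 0.85], [-0.64, 0, 0.013, 0, 0, 0, 0.85], [-0.652, 0, 0.013, 0, 0, 0, 0.85]]])

```text
time_s: 49.3
ee_pos: [0.4729, -0.2021, 0.137]
eef_rot: [-3.139, -0.001, 1.571]
force: [0.3, 0.3, 0.2]
grip_width: 0.0871
grip_force: 0.0
```

>>> play_rows(motion=[[[-0.08, 0, 0, 0, 0, 0, 0.85], [-0.22, 0, 0, 0, 0, 0, 0.85], [-0.38, 0, 0, 0, 0, 0, 0.85], [-0.54, 0, 0, 0, 0, 0, 0.85], [-0.64, 0, 0, 0, 0, 0, 0.85], [-0.66, 0, 0, 0, 0, 0, 0.85], [-0.66, 0, 0, 0, 0, 0, 0.85], [-0.66, 0, 0, 0, 0, 0, 0.85]]])

```text
time_s: 50.1
ee_pos: [0.4743, -0.3636, 0.1381]
eef_rot: [-3.14, -0.001, 1.574]
force: [0.1, -0.4, -0.2]
grip_width: 0.0872
grip_force: 0.0
```

```bash
python3 - <<'E'
from h import *
c,T=wrist('w21'); W=cloud(c,T)
for x in cups(c,W,120): print(x)
plan((.4725,-.3645,.030,np.pi/2))
E
```

```text
(array([277., 218.]), np.int32(3373), array([ 0.4724, -0.3637,  0.0538]), np.float64(0.055))
(array([325., 368.]), np.int32(1151), array([ 0.5265, -0.5142,  0.072 ]), np.float64(0.07))
t 50.15 at [ 0.4744 -0.3636  0.1384] [-3.141e+00 -1.000e-03  1.575e+00] w 0.0872 F [ 0.4 -0.2 -0.8]
(0.4725, -0.3645, 0.03, 1.5707963267948966) [-0.0038 -0.0073  0.4334] [-0.0001 -0.0001  0.0006] rows>= 3
```

>>> play_rows(motion=[[[-0.003, -0.006, 0.08, 0, 0, 0, 0.85], [-0.003, -0.006, 0.2, 0, 0, 0, 0.85], [-0.003, -0.006, 0.32, 0, 0, 0, 0.85], [-0.003, -0.006, 0.41, 0, 0, 0, 0.85], [-0.003, -0.006, 0.434, 0, 0, 0, 0.85], [-0.003, -0.006, 0.434, 0, 0, 0, 0.5], [-0.003, -0.006, 0.434, 0, 0, 0, 0.4], [-0.003, -0.006, 0.434, 0, 0, 0, 0.3], [-0.003, -0.006, 0.434, 0, 0, 0, 0.2], [-0.003, -0.006, 0.434, 0, 0, 0, 0.1]]], grip_force=22)

```text
time_s: 51.15
ee_pos: [0.473, -0.366, 0.0313]
eef_rot: [3.141, 0.001, 1.573]
force: [-0.3, 1.6, 6.5]
grip_width: 0.0597
grip_force: 22.0
```

>>> play_rows(motion=[[[0, 0, 0, 0, 0, 0, 0], [0, 0, 0, 0, 0, 0, 0], [0, 0, 0, 0, 0, 0, 0], [0, 0, -0.04, 0, 0, 0, 0], [0, 0, -0.12, 0, 0, 0, 0], [0, 0, -0.22, 0, 0, 0, 0], [0, 0, -0.3, 0, 0, 0, 0], [0, 0, -0.316, 0, 0, 0, 0], [0, 0, -0.316, 0, 0, 0, 0]]])

```text
time_s: 52.05
ee_pos: [0.4727, -0.3659, 0.1096]
eef_rot: [3.141, 0.0, 1.573]
force: [0.1, -1.0, -2.8]
grip_width: 0.0597
grip_force: 22.0
```

```bash
python3 - <<'E'
from h import *
plan((.473,-.24,.11,np.pi/2),(.473,-.111,.11,np.pi/2))
E
```

```text
t 52.05 at [ 0.4727 -0.3659  0.1096] [3.141 0.    1.573] w 0.0597 F [ 0.1 -1.  -2.8]
(0.473, -0.24, 0.11, 1.5707963267948966) [ 0.5036  0.0023 -0.0018] [0.0001 0.0001 0.0004] rows>= 3
(0.473, -0.111, 0.11, 1.5707963267948966) [ 0.516 -0.    -0.   ] [0. 0. 0.] rows>= 3
```

>>> play_rows(motion=[[[0.04, 0, 0, 0, 0, 0, 0], [0.12, 0, 0, 0, 0, 0, 0], [0.22, 0, 0, 0, 0, 0, 0], [0.33, 0, 0, 0, 0, 0, 0], [0.43, 0, 0, 0, 0, 0, 0], [0.49, 0, 0, 0, 0, 0, 0], [0.504, 0, 0, 0, 0, 0, 0]]])

```text
time_s: 52.75
ee_pos: [0.4722, -0.2383, 0.1086]
eef_rot: [-3.14, -0.001, 1.575]
force: [-0.1, -0.9, -1.2]
grip_width: 0.0599
grip_force: 22.0
```

>>> play_rows(motion=[[[0.04, 0, 0, 0, 0, 0, 0], [0.12, 0, 0, 0, 0, 0, 0], [0.22, 0, 0, 0, 0, 0, 0], [0.33, 0, 0, 0, 0, 0, 0], [0.43, 0, 0, 0, 0, 0, 0], [0.5, 0, 0, 0, 0, 0, 0], [0.516, 0, 0, 0, 0, 0, 0], [0.516, 0, 0, 0, 0, 0, 0], [0.516, 0, 0, 0, 0, 0, 0]]])

```text
time_s: 53.65
ee_pos: [0.4721, -0.1116, 0.1092]
eef_rot: [-3.141, -0.0, 1.573]
force: [0.5, 0.6, -1.2]
grip_width: 0.0598
grip_force: 22.0
```

```bash
python3 - <<'E'
from h import *
c,T=wrist('w22'); W=cloud(c,T)
for x in cups(c,W,120): print(x)
look('22')
plan((.473,-.111,.0380,np.pi/2))
E
```

```text
(array([292.,  31.]), np.int32(5460), array([0.4813, 0.0296, 0.0601]), np.float64(0.061))
(array([474., 112.]), np.int32(27689), array([ 0.6203, -0.0345,  0.076 ]), np.float64(0.078))
(array([282., 134.]), np.int32(5372), array([ 0.474 , -0.0359,  0.06  ]), np.float64(0.061))
(array([282., 206.]), np.int32(41), array([ 0.4735, -0.081 ,  0.0781]), np.float64(0.08))
scene (array([286., 202.]), np.int32(206), array([0.4748, 0.1666, 0.0604]), np.float64(0.062))
scene (array([266., 222.]), np.int32(249), array([0.4806, 0.036 , 0.0603]), np.float64(0.062))
scene (array([252., 235.]), np.int32(236), array([ 0.4757, -0.0401,  0.0593]), np.float64(0.061))
top (array([259., 229.]), np.int32(245), array([0.4833, 0.0363, 0.0639]), np.float64(0.065))
top (array([219., 231.]), np.int32(252), array([0.4753, 0.1701, 0.0648]), np.float64(0.066))
top (array([282., 231.]), np.int32(242), array([ 0.474 , -0.0387,  0.0648]), np.float64(0.066))
t 53.8 at [ 0.472  -0.1115  0.1091] [-3.141 -0.     1.572] w 0.06 F [-0.1 -0.1 -1.2]
(0.473, -0.111, 0.038, 1.5707963267948966) [0.0021 0.0041 0.2846] [-0.0001 -0.      0.0002] rows>= 2
```

>>> play_rows(motion=[[[0, 0.002, 0.06, 0, 0, 0, 0], [0, 0.004, 0.14, 0, 0, 0, 0], [0, 0.004, 0.21, 0, 0, 0, 0], [0, 0.004, 0.255, 0, 0, 0, 0], [0, 0.004, 0.27, 0, 0, 0, 0], [0, 0.004, 0.276, 0, 0, 0, 0], [0, 0.004, 0.28, 0, 0, 0, 0], [0, 0.004, 0.283, 0, 0, 0, 0], [0, 0.004, 0.285, 0, 0, 0, 0], [0, 0.004, 0.285, 0, 0, 0, 0]]])

```text
time_s: 54.8
ee_pos: [0.4731, -0.1108, 0.0382]
eef_rot: [3.142, -0.0, 1.573]
force: [-0.4, 0.4, -2.1]
grip_width: 0.0601
grip_force: 22.0
```

>>> play_rows(motion=[[[0, 0, 0.002, 0, 0, 0, 0], [0, 0, 0.004, 0, 0, 0, 0], [0, 0, 0.004, 0, 0, 0, 0]]])

```text
time_s: 55.1
ee_pos: [0.4731, -0.1108, 0.0372]
eef_rot: [-3.141, -0.0, 1.573]
force: [-1.5, 0.8, 4.5]
grip_width: 0.0596
grip_force: 22.0
```

>>> play_rows(motion=[[[0, 0, -0.002, 0, 0, 0, 0.3], [0, 0, -0.002, 0, 0, 0, 0.4], [0, 0, -0.002, 0, 0, 0, 0.6], [0, 0, -0.002, 0, 0, 0, 0.8], [0, 0, -0.04, 0, 0, 0, 0.9], [0, 0, -0.16, 0, 0, 0, 0.9], [0, 0, -0.34, 0, 0, 0, 0.9], [0, 0, -0.52, 0, 0, 0, 0.9], [0, 0, -0.7, 0, 0, 0, 0.9], [0, 0, -0.8, 0, 0, 0, 0.9]]])

```text
time_s: 56.1
ee_pos: [0.4735, -0.111, 0.2414]
eef_rot: [3.137, 0.001, 1.573]
force: [0.1, 0.8, -1.2]
grip_width: 0.0892
grip_force: 0.0
```

```bash
python3 - <<'E'
from h import *
look('23')
c=pickle.load(open('top23.pkl','rb')); W=cloud(c); f=c['frame'].astype(int)
c2=pickle.load(open('scene23.pkl','rb')); W2=cloud(c2); f2=c2['frame'].astype(int)
for W,f in((W,f),(W2,f2)):
    m=(f.max(2)<70)&(W[...,2]>.11)&(W[...,2]<.16)&(abs(W[...,0]-.66)<.04)&(abs(W[...,1]-.04)<.07); P=W[m]; print(m.sum(),np.median(P,0).round(4),P[:,1].min().round(3),P[:,1].max().round(3))
plan((.63,-.04,.26,np.pi/2),(.663,.042,.22,np.pi/2))
E
```

```text
scene (array([286., 202.]), np.int32(206), array([0.4751, 0.1652, 0.0598]), np.float64(0.062))
scene (array([266., 222.]), np.int32(247), array([0.4808, 0.0331, 0.0605]), np.float64(0.061))
scene (array([251., 234.]), np.int32(277), array([ 0.4725, -0.0401,  0.06  ]), np.float64(0.062))
scene (array([237., 248.]), np.int32(313), array([ 0.4728, -0.1109,  0.0601]), np.float64(0.062))
top (array([259., 229.]), np.int32(249), array([0.4798, 0.0378, 0.0653]), np.float64(0.065))
top (array([219., 231.]), np.int32(249), array([0.475 , 0.1685, 0.0657]), np.float64(0.066))
top (array([282., 231.]), np.int32(247), array([ 0.4756, -0.0402,  0.0656]), np.float64(0.066))
top (array([302., 231.]), np.int32(35), array([ 0.4748, -0.1004,  0.0647]), np.float64(0.066))
84 [0.6637 0.0429 0.1261] -0.005 0.091
106 [0.6642 0.0298 0.1242] -0.013 0.088
t 56.2 at [ 0.474  -0.1111  0.2412] [3.135e+00 2.000e-03 1.573e+00] w 0.0893 F [-0.1 -0.  -0.7]
(0.63, -0.04, 0.26, 1.5707963267948966) [ 0.2827  0.625  -0.0717] [0.001  0.0003 0.0004] rows>= 4
(0.663, 0.042, 0.22, 1.5707963267948966) [0.328 0.132 0.16 ] [0. 0. 0.] rows>= 2
```

>>> play_rows(motion=[[[0.03, 0.08, -0.02, 0, 0, 0, 0.2], [0.09, 0.2, -0.04, 0, 0, 0, 0], [0.15, 0.34, -0.06, 0, 0, 0, 0], [0.21, 0.48, -0.07, 0, 0, 0, 0], [0.27, 0.6, -0.072, 0, 0, 0, 0], [0.283, 0.625, -0.072, 0, 0, 0, 0]]])

```text
time_s: 56.8
ee_pos: [0.6306, -0.0381, 0.2533]
eef_rot: [-3.139, -0.001, 1.575]
force: [0.1, -0.3, -0.3]
grip_width: 0.0477
grip_force: 0.0
```

>>> play_rows(motion=[[[0.06, 0.03, 0.03, 0, 0, 0, 0], [0.18, 0.07, 0.08, 0, 0, 0, 0], [0.28, 0.11, 0.13, 0, 0, 0, 0], [0.328, 0.134, 0.16, 0, 0, 0, 0], [0.328, 0.134, 0.16, 0, 0, 0, 0], [0.328, 0.134, 0.16, 0, 0, 0, 0], [0.328, 0.134, 0.16, 0, 0, 0, 0]]])

```text
time_s: 57.5
ee_pos: [0.6623, 0.0413, 0.2158]
eef_rot: [3.141, -0.0, 1.572]
force: [0.5, 0.8, 0.2]
grip_width: 0.0472
grip_force: 0.0
```

```bash
python3 - <<'E'
from h import *
c,T=wrist('w24'); W=cloud(c,T); f=c['frame'].astype(int)
m=(f.max(2)<70)&(W[...,2]>.10)&(W[...,2]<.14)&(abs(W[...,0]-.66)<.03)&(abs(W[...,1]-.04)<.03); P=W[m]; print(m.sum(),np.median(P,0).round(4),P.min(0),P.max(0))
plan((.664,.042,.127,np.pi/2)); print(get_obs()['qpos'].round(2))
cv2.imwrite('pics/w24s.png',c['frame'][:,:,::-1])
E
```

```text
660 [0.6659 0.0422 0.1257] [0.66050831 0.01008521 0.12246787] [0.67049143 0.06991417 0.1279381 ]
t 57.55 at [0.6624 0.0413 0.2158] [ 3.141 -0.     1.572] w 0.0472 F [0.2 0.1 0.8]
(0.664, 0.042, 0.127, 1.5707963267948966) [0.0029 0.0062 0.3553] [ 0.0001 -0.      0.0002] rows>= 2
[0.01 0.57 1.17 0.   1.41 0.01]
```

View pics/w24s.png

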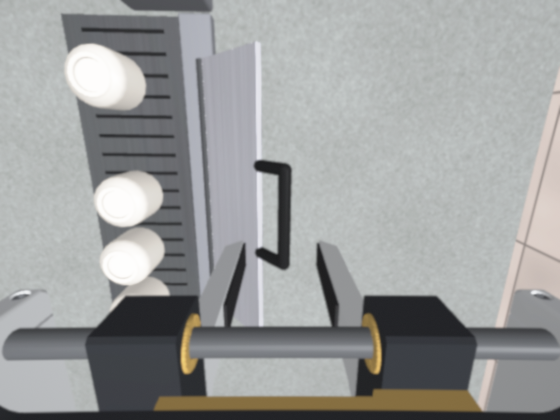

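Wrist view: the bar is at (284,215) between the fingers, and the four cups stand in the row at left.

>>> play_rows(motion=[[[0, 0.008, 0.08, 0, 0, 0, 0], [0, 0.01, 0.18, 0, 0, 0, 0], [0, 0.01, 0.27, 0, 0, 0, 0], [0, 0.01, 0.33, 0, 0, 0, 0], [0, 0.01, 0.357, 0, 0, 0, 0], [0, 0.01, 0.357, 0, 0, 0, -0.4], [0, 0.01, 0.357, 0, 0, 0, -1], [0, 0.01, 0.357, 0, 0, 0, -1], [0, 0.01, 0.357, 0, 0, 0, -1], [0, 0.01, 0.357, 0, 0, 0, -1]]], grip_force=25)

```text
time_s: 58.55
ee_pos: [0.6652, 0.0425, 0.1262]
eef_rot: [3.141, -0.0, 1.573]
force: [-0.0, -0.1, 0.1]
grip_width: 0.0111
grip_force: 25.0
```

>>> play_rows(motion=[[[0, 0, 0, 0, 0, 0, -1], [0, 0, 0, 0, 0, 0, -1], [0, 0, 0, 0, 0, 0, -1]]])

```text
time_s: 58.85
ee_pos: [0.6652, 0.0424, 0.1262]
eef_rot: [3.141, -0.0, 1.573]
force: [1.8, -0.2, 4.0]
grip_width: 0.0113
grip_force: 25.0
```

```bash
python3 - <<'E'
from h import *
plan()
p=get_obs()['ee_pos']; hx,hz=.574,.022
bx,bz=p[0],.122; a0=np.arctan2(bx-hx,bz-hz); r=.135; print('a0',a0)
for a in np.linspace(a0,0,10)[1:]:
    print(round(a,2),'tool y',round((hx+r*np.sin(a)-(hx+r*np.sin(a0)))/.25,3),'z',round(-(r*np.cos(a)-r*np.cos(a0))/.25,3))
E
```

```text
t 58.85 at [0.6652 0.0424 0.1262] [ 3.141 -0.     1.573] w 0.0113 F [ 1.8 -0.2  4. ]
a0 0.7395055273433042
0.66 tool y -0.034 z -0.029
0.58 tool y -0.07 z -0.054
0.49 tool y -0.108 z -0.077
0.41 tool y -0.148 z -0.096
0.33 tool y -0.19 z -0.112
0.25 tool y -0.232 z -0.125
0.16 tool y -0.276 z -0.134
0.08 tool y -0.32 z -0.139
0.0 tool y -0.364 z -0.141
```

>>> play_rows(motion=[[[0, -0.034, -0.029, 0, 0, 0, -1], [0, -0.07, -0.054, 0, 0, 0, -1], [0, -0.108, -0.077, 0, 0, 0, -1], [0, -0.148, -0.096, 0, 0, 0, -1], [0, -0.19, -0.112, 0, 0, 0, -1], [0, -0.232, -0.125, 0, 0, 0, -1], [0, -0.276, -0.134, 0, 0, 0, -1], [0, -0.32, -0.139, 0, 0, 0, -1], [0, -0.36, -0.141, 0, 0, 0, -1], [0, -0.36, -0.141, 0, 0, 0, -1]]])

```text
time_s: 59.85
ee_pos: [0.5746, 0.0427, 0.162]
eef_rot: [3.141, -0.001, 1.574]
force: [-2.0, 4.2, 10.0]
grip_width: 0.0113
grip_force: 25.0
```

```bash
python3 - <<'E'
from h import *
plan()
for n in('scene','top'):
    c=snap(n,n+'25'); W=cloud(c); f=c['frame'].astype(int)
    m=(abs(W[...,0]-.58)<.06)&(W[...,2]>.05)&(W[...,2]<.118)&(W[...,1]>-.1)&(W[...,1]<-.0); m&=(f.min(2)>80)
    P=W[m]; print(n,m.sum())
    for lo in np.arange(.05,.12,.01):
        q=P[(P[:,2]>=lo)&(P[:,2]<lo+.01)]
        if len(q)>3: print(round(lo,2),len(q),np.median(q[:,0]).round(4),end=' ')
look('25')
E
```

```text
t 59.85 at [0.5746 0.0427 0.162 ] [ 3.141e+00 -1.000e-03  1.574e+00] w 0.0113 F [-2.   4.2 10. ]
scene 359
0.05 50 0.5731 0.06 52 0.5729 0.07 52 0.5731 0.08 50 0.5733 0.09 58 0.5734 0.1 55 0.5733 0.11 42 0.5734 top 71
0.06 19 0.5721 0.07 5 0.5728 0.08 19 0.5724 0.09 4 0.5732 0.1 19 0.5725 0.11 4 0.5748 scene (array([281., 198.]), np.int32(62), array([0.4683, 0.1651, 0.061 ]), np.float64(0.062))
scene (array([289., 206.]), np.int32(30), array([0.5007, 0.1612, 0.0478]), np.float64(0.047))
scene (array([266., 221.]), np.int32(225), array([0.4797, 0.0356, 0.0604]), np.float64(0.061))
scene (array([251., 234.]), np.int32(278), array([ 0.4722, -0.0419,  0.0598]), np.float64(0.061))
scene (array([237., 248.]), np.int32(314), array([ 0.4733, -0.1107,  0.0603]), np.float64(0.062))
top (array([219., 231.]), np.int32(250), array([0.475 , 0.1685, 0.0646]), np.float64(0.065))
top (array([286., 230.]), np.int32(120), array([ 0.4773, -0.0484,  0.0642]), np.float64(0.065))
top (array([304., 231.]), np.int32(244), array([ 0.4733, -0.1087,  0.0653]), np.float64(0.065))
```

The guard is vertical to about 0.006 rad. Release and go to the knob.

>>> play_rows(motion=[[[0, 0, 0, 0, 0, 0, -0.7], [0, 0, 0, 0, 0, 0, -0.5], [0, 0, 0, 0, 0, 0, -0.4], [0, 0, 0, 0, 0, 0, -0.4], [0, 0, -0.05, 0, 0, 0, -0.4], [0, 0, -0.15, 0, 0, 0, -0.4], [0, 0, -0.27, 0, 0, 0, -0.4], [0, 0, -0.38, 0, 0, 0, -0.4], [0, 0, -0.4, 0, 0, 0, -0.4]]])

```text
time_s: 60.95
ee_pos: [0.5758, 0.0422, 0.2651]
eef_rot: [3.136, -0.0, 1.573]
force: [-0.9, 0.6, -0.5]
grip_width: 0.0282
grip_force: 0.0
```

>>> play_rows(motion=[[[0.08, -0.07, 0, 0, 0, 0, -1], [0.22, -0.19, 0, 0, 0, 0, -1], [0.36, -0.31, 0, 0, 0, 0, -1], [0.5, -0.43, 0, 0, 0, 0, -1], [0.64, -0.55, 0.05, 0, 0, 0, -1], [0.78, -0.67, 0.1, 0, 0, 0, -1], [0.9, -0.77, 0.15, 0, 0, 0, -1], [0.97, -0.82, 0.2, 0, 0, 0, -1], [0.97, -0.82, 0.2, 0, 0, 0, -1], [0.97, -0.82, 0.2, 0, 0, 0, -1]]])

```text
time_s: 61.95
ee_pos: [0.3694, 0.2839, 0.2111]
eef_rot: [-3.141, 0.0, 1.574]
force: [-0.4, -0.7, -0.7]
grip_width: 0.0005
grip_force: 0.0
```

```bash
python3 - <<'E'
from h import *
look('26')
for n in('scene','top'):
    c=pickle.load(open(n+'26.pkl','rb')); W=cloud(c); f=c['frame'].astype(int)
    m=(abs(W[...,0]-.58)<.08)&(W[...,2]>.05)&(W[...,2]<.118)&(abs(W[...,1]-.04)<.14); m&=(f.min(2)>80); P=W[m]
    print(n,m.sum(),[np.median(P[(P[:,2]>=lo)&(P[:,2]<lo+.02),0]).round(4) for lo in (.05,.07,.1)])
    m=(f.max(2)<60)&(W[...,2]>.03)&(W[...,2]<.07)&(W[...,0]>.36)&(W[...,0]<.49)&(abs(W[...,1]-.285)<.03); print('knob',m.sum(),np.nanmedian(W[m],0))
    if n=='scene': cv2.imwrite('pics/s26.png',cv2.resize(c['frame'][120:300,190:400,::-1],(700,600),interpolation=cv2.INTER_CUBIC))
plan((.37,.287,.045,np.pi/2))
E
```

```text
scene (array([283., 198.]), np.int32(88), array([0.4705, 0.1643, 0.0608]), np.float64(0.062))
scene (array([266., 221.]), np.int32(208), array([0.4785, 0.0349, 0.0608]), np.float64(0.062))
scene (array([251., 234.]), np.int32(265), array([ 0.4743, -0.0404,  0.0614]), np.float64(0.062))
scene (array([237., 248.]), np.int32(303), array([ 0.4725, -0.1111,  0.061 ]), np.float64(0.062))
top (array([259., 229.]), np.int32(247), array([0.4817, 0.038 , 0.0651]), np.float64(0.066))
top (array([219., 231.]), np.int32(250), array([0.4752, 0.1684, 0.0648]), np.float64(0.065))
top (array([282., 231.]), np.int32(246), array([ 0.4723, -0.0386,  0.0649]), np.float64(0.065))
top (array([304., 231.]), np.int32(242), array([ 0.473 , -0.1103,  0.0642]), np.float64(0.065))
scene 873 [np.float64(0.5738), np.float64(0.5741), np.float64(0.5744)]
knob 47 [0.41763124 0.27890758 0.04989818]
top 334 [np.float64(0.5724), np.float64(0.5733), np.float64(0.5737)]
knob 57 [0.41629264 0.28816233 0.05522802]
t 62.05 at [0.3701 0.2835 0.2115] [ 3.141 -0.     1.572] w 0.0004 F [-0.4 -0.2  0.3]
(0.37, 0.287, 0.045, 1.5707963267948966) [ 1.360e-02 -4.000e-04  6.661e-01] [ 0.     -0.0001  0.0002] rows>= 4
```

View pics/s26.png

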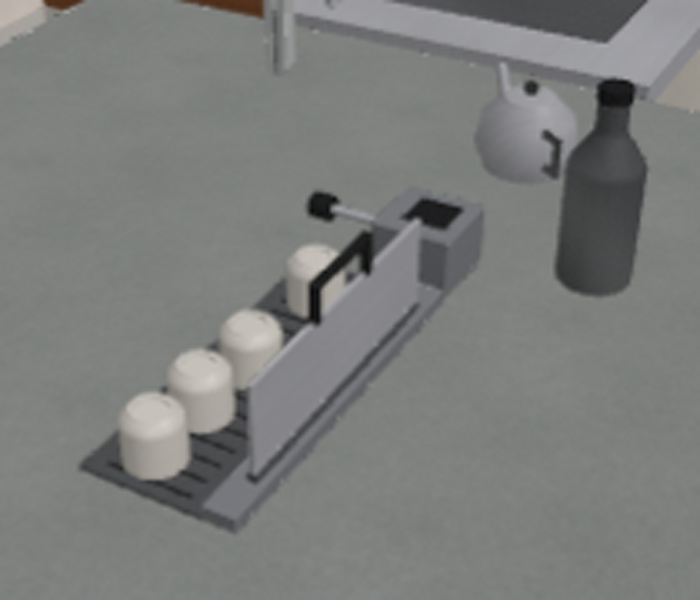

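Crop: four cups stand mouth down on the plate, the guard is upright, and the knob is out at (322,207). Now push it home.

>>> play_rows(motion=[[[0.013, -0.01, 0.1, 0, 0, 0, -1], [0.013, -0.02, 0.22, 0, 0, 0, -1], [0.013, -0.02, 0.36, 0, 0, 0, -1], [0.013, -0.02, 0.5, 0, 0, 0, -1], [0.013, -0.02, 0.6, 0, 0, 0, -1], [0.013, -0.02, 0.66, 0, 0, 0, -1], [0.013, -0.02, 0.666, 0, 0, 0, -1], [0.013, -0.02, 0.666, 0, 0, 0, -1]]])

```text
time_s: 62.85
ee_pos: [0.365, 0.2871, 0.0451]
eef_rot: [-3.142, -0.0, 1.572]
force: [-0.2, 0.2, 1.1]
grip_width: 0.0007
grip_force: 0.0
```

>>> play_rows(motion=[[[0, 0.03, 0, 0, 0, 0, -1], [0, 0.06, 0, 0, 0, 0, -1], [0, 0.09, 0, 0, 0, 0, -1], [0, 0.12, 0, 0, 0, 0, -1], [0, 0.15, 0, 0, 0, 0, -1], [0, 0.18, 0, 0, 0, 0, -1], [0, 0.21, 0, 0, 0, 0, -1], [0, 0.235, 0, 0, 0, 0, -1], [0, 0.235, 0, 0, 0, 0, -1]]])

```text
time_s: 63.75
ee_pos: [0.4238, 0.2876, 0.0445]
eef_rot: [3.141, -0.0, 1.573]
force: [-0.7, 0.5, -0.5]
grip_width: 0.0004
grip_force: 0.0
```

```bash
python3 - <<'E'
from h import *
plan()
c=snap('scene','s27'); W=cloud(c); f=c['frame'].astype(int)
m=(f.max(2)<60)&(W[...,2]>.03)&(W[...,2]<.07)&(W[...,0]>.36)&(W[...,0]<.5)&(abs(W[...,1]-.285)<.03); print('knob',m.sum(),np.nanmedian(W[m],0))
E
```

```text
t 63.75 at [0.4238 0.2876 0.0445] [ 3.141 -0.     1.573] w 0.0004 F [-0.7  0.5 -0.5]
knob 54 [0.45727552 0.27888642 0.04910814]
```

>>> play_rows(motion=[[[0, 0.008, 0, 0, 0, 0, -1], [0, 0.016, 0, 0, 0, 0, -1], [0, 0.024, 0, 0, 0, 0, -1], [0, 0.03, 0, 0, 0, 0, -1], [0, 0.03, 0, 0, 0, 0, -1]]])

```text
time_s: 64.3
ee_pos: [0.4305, 0.2876, 0.0445]
eef_rot: [-3.141, -0.0, 1.573]
force: [0.6, -0.3, 0.4]
grip_width: 0.0008
grip_force: 0.0
```

>>> play_rows(motion=[[[0, 0.004, 0, 0, 0, 0, -1], [0, 0.008, 0, 0, 0, 0, -1], [0, 0.012, 0, 0, 0, 0, -1], [0, 0.012, 0, 0, 0, 0, -1]]])

```text
time_s: 64.7
ee_pos: [0.4308, 0.2876, 0.0443]
eef_rot: [-3.135, 0.001, 1.574]
force: [-22.1, 0.5, 13.9]
grip_width: 0.0002
grip_force: 11.2
```

Firm against the stop, so the knob is home. Back off and rise.

>>> play_rows(motion=[[[0, -0.06, 0, 0, 0, 0, -1], [0, -0.16, 0, 0, 0, 0, -1], [0, -0.26, 0, 0, 0, 0, -1], [0, -0.3, -0.1, 0, 0, 0, -1], [0, -0.3, -0.25, 0, 0, 0, -1], [0, -0.3, -0.42, 0, 0, 0, -1], [0, -0.3, -0.6, 0, 0, 0, -1], [0, -0.3, -0.6, 0, 0, 0, -1], [0, -0.3, -0.6, 0, 0, 0, -1]]])

```text
time_s: 65.6
ee_pos: [0.3587, 0.2875, 0.195]
eef_rot: [3.14, -0.001, 1.573]
force: [-0.9, 0.2, -0.6]
grip_width: 0.0002
grip_force: 0.0
```

```bash
python3 - <<'E'
from h import *
look('28')
for n in('scene','top'):
    c=pickle.load(open(n+'28.pkl','rb')); W=cloud(c); f=c['frame'].astype(int)
    m=(f.max(2)<60)&(W[...,2]>.03)&(W[...,2]<.07)&(W[...,0]>.36)&(W[...,0]<.49)&(abs(W[...,1]-.285)<.03); print('knob',m.sum(),np.nanmedian(W[m],0))
    m=(abs(W[...,0]-.58)<.08)&(W[...,2]>.05)&(W[...,2]<.118)&(abs(W[...,1]-.04)<.14)&(f.min(2)>80); P=W[m]
    print([np.median(P[(P[:,2]>=lo)&(P[:,2]<lo+.02),0]).round(4) for lo in (.05,.07,.1)])
plan()
E
```

```text
scene (array([283., 198.]), np.int32(88), array([0.4702, 0.1671, 0.0603]), np.float64(0.062))
scene (array([266., 221.]), np.int32(207), array([0.4811, 0.0331, 0.0606]), np.float64(0.062))
scene (array([251., 234.]), np.int32(267), array([ 0.4713, -0.0416,  0.06  ]), np.float64(0.062))
scene (array([237., 248.]), np.int32(298), array([ 0.4733, -0.1128,  0.0596]), np.float64(0.061))
top (array([259., 229.]), np.int32(247), array([0.4817, 0.038 , 0.064 ]), np.float64(0.066))
top (array([219., 231.]), np.int32(249), array([0.4752, 0.1716, 0.0652]), np.float64(0.066))
top (array([282., 231.]), np.int32(246), array([ 0.4758, -0.0384,  0.0651]), np.float64(0.066))
top (array([304., 231.]), np.int32(245), array([ 0.4748, -0.1103,  0.0651]), np.float64(0.065))
knob 54 [0.45765244 0.27861835 0.04868779]
[np.float64(0.5737), np.float64(0.5741), np.float64(0.5743)]
knob 46 [0.45597967 0.2852921  0.05662603]
[np.float64(0.5723), np.float64(0.5732), np.float64(0.5735)]
t 65.7 at [0.3582 0.2871 0.1934] [-3.140e+00  1.000e-03  1.573e+00] w 0.0004 F [-0.7  0.8  0.8]
```

```bash
python3 -c "
from station import workorder
print(workorder.hand_in())"
```

```text
the job is handed in; nothing more can be done
None
```

The job is handed in: air off first, then all four cups mouth down on the plate and the guard upright, then the knob pushed home to restart the air; one cup tipped in the gripper after its neighbour was knocked aside, and I laid it down, righted it and placed it, with no damage seen.

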